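Turn the sugar box round the post and seat it in its corner

ROBOT

A 6-joint arm with a two-finger parallel gripper is mounted at the origin on the work surface. World frame = base frame: x ahead of the robot, y to its left, z up, the work surface at z = 0. Lengths are in m, angles in rad, forces in N, time in s.
With the tool pointing down it reaches from about 0.35 to 1 m from the base axis. Payload 7.1 kg.
Tool frame: the origin (TCP) lies on the centre line of the jaws, within the pads' length; the fingertips stand 14 mm ahead of it and the grasp point (between the pads) lies 5 mm behind it; z points along the fingers, y is the direction in which the jaws open and shut (so a half turn about z gives the same grasp; the last joint's range is limited). The gripper opens to 85 mm and grips with 20 to 120 N. Pads are 22 mm wide; open, the fingers measure 114 mm over their backs; the gripper's body (76 mm by 85 mm) begins 54 mm behind the grasp point. The pads swing forward as they close: fully open they stand 13 mm farther back than shut.
Start: joints at [1.263, 0.423, 1.63, -0, 1.089, -0.019], TCP at [0.178, 0.599, 0.245] pointing down, gripper open.
Joint ranges: [-3, 3], [-0.9, 2.11], [0.09, 2.58], [-1.31, 4.45], [0.11, 2.69], [-2.54, 2.54]. Speed limits (rad/s): [2.39, 2.39, 3.01, 3.14, 3.14, 3.14].

INTERFACE

Orientations are given as a rotation vector (axis times angle).
In Python, from plant import robot, snapshot, order gives the robot as it stands.
- The arm moves only by the shell command python3 -m handwheel 'ROWS' [FORCE]. ROWS is JSON, a list that holds one entry, the list of rows, each a list of 7 numbers: the shift along the tool's x, y, z in cm, then the turn, a rotation vector about the tool's x, y, z in degrees, then the gripper command: -1 is fully open, 1 is shut, values between are in proportion. A call has 1 to 10 rows; each row shifts and turns the pose as measured when the row begins, along the tool's axes as they then stand; what a row does not reach is not made up. A row lasts 1/10 s, in which the tool goes at most 50 mm and 8.59 degrees, less where a joint would pass 70% of its speed; a pose out of reach is approached as far as the arm can. A call with a gripper value outside its range is refused whole. The fingers move at their own pace and stop on an object; FORCE is the grip in N (left out, the last holds). Time passes only in rows, so rows that do not move let the fingers close. It gives the time, the measured TCP pose, the force and the opening at its end, in the units of the state.
- robot.get_state(): the state, without advancing time (a new reading comes with each control period).
- snapshot(name): name is "scene" or "side" or "wrist"; returns a dict with "img" (420x560x3 uint8, red, green, blue), "fx", "fy", "cx", "cy" (pixels), "position" and "orientation" of the camera in the world; the wrist camera has in their place "T_tool_cam" (4x4, takes a point from camera to tool coordinates, whose origin is the TCP and whose axes are the flange's). Camera axes: x right, y down, z forward; pixel columns grow to the right and rows downward; lengths in m; the calibration is good to about 2 mm. A picture is of the moment at which its call begins: read the wrist's pose just before it. There is no depth.
- order.finish_job(): hands the job in, once; it reports no verdict.
The state is a dict: "time_s": time; "joint_positions": joint angles; "joint_velocities": joint speeds; "joint_efforts": joint torques, N m; "tool_pos": TCP position; "tool_rot": TCP orientation; "ft_force": force on the tool from outside, world axes, zero at the start; "ft_torque": the same for the moment, N m; "grip_width": opening from 0.0 (shut) to 1.0 (fully open).
Only numpy, scipy, OpenCV 4.12 (cv2) and the standard library are available. Lean on these libraries where they do the work, as an engineer would, in place of code of your own. Each camera call takes 0.05 s, during which the arm holds its last target.

TASK

The square sugar box, too wide to grip, stands before its steel corner with its scoop mouth facing sideways. Without lifting it, push it against the rubber-sleeved post so that it swings a quarter turn counter-clockwise (seen from above) round the post onto the side rail, mouth towards the robot; then slide it along the rail and press it home against the back stop with a push of about 12 N for half a second, so that it sits flush on both rail and stop. Be gentle: never more than 20 N against the post, rail or stop; leave everything else where it is, and finish with the arm clear.

Things in the scene. Friction and masses are not known exactly. Their poses are not given: they have to be found in the camera images.
- sugar_box: square aluminium sugar box 96 x 96 mm, 66 mm high, loose, 0.35 to 0.7 kg, on nylon feet, slides at 0.5 to 2.5 N. Origin: centre of its underside. Its own -x side is the mouth side: wall only 36 mm high in the middle, sugar cubes (part of the box) show behind it. All four sides are flat up to 36 mm. It starts standing clear before the post (4 to 24 mm), mouth facing the corner's +y within 0.15 rad
- mouth (a point): middle of the box's mouth side, on the face, 18 mm high (48 mm from the box's centre along its own -x)
- corner: L-shaped rigid steel corner fixed to the counter. Origin: on the counter at the post's axis; x runs along the side rail, away from the robot, within 0.15 rad of world x. Side rail 12 mm thick, 30 mm high, to x = 165 mm, its open-side face at y = -12 mm, level with the post's side. Box at home: centre at y = -60 mm and x = 75 to 99 mm (as the stop is set), own x along the corner's x. Two millimetres too far gives large forces
- post: upright rubber-sleeved post at the near end of the side rail, part of the corner: radius 12 mm, 59 mm high; origin on the counter at its axis. The box's far side starts facing it, the post 26 to 36 mm to the corner's +y of the box's centre. Grippy: the box swings round it rather than slipping
- backstop: back stop across the rail's far end, 30 mm high, from corner y = 0 to y = -150 mm. Origin: a fixed point on the counter at corner x = 135 mm, y = 0. The flat steel face plate that the box meets stands on set screws, set differently each time: its face lies anywhere from 12 mm before to 12 mm beyond this origin (not measured); it does not give under the push. Find it by feel
- glass_a: empty tulip-shaped tea glass, 80 mm high, 56 mm wide, standing behind the side rail; origin under its centre
- glass_b: empty tulip-shaped tea glass, 80 mm high, 56 mm wide, standing beyond the back stop; origin under its centre
- saucer: white saucer, 110 mm wide, 14 mm high; origin under its centre
- teaspoon: small metal spoon with a wooden handle, 130 mm long, lying on the open (-y) side of the corner; origin under its middle
- coffee_pot: copper long-handled coffee pot, 65 mm high, 76 mm wide; origin under its centre
- tea_jar: amber glass jar, 80 mm wide, 110 mm high; origin under its centre
- tin: plain steel can, 70 mm wide, 120 mm high; origin under its centre
Mind the look-alikes: they are no part of the job. What is shaped like the corner but pink is not meant. What is shaped like the sugar_box but green is not meant.

How it is judged:
By the outcome, as a careful person would: the job done as asked, in the order asked, and still so for the second after the job is handed in, with the robot touching nothing.
It also fails if it takes over 72 s, if anything falls off the work surface, if the arm or the gripper's body presses on something with over 40 N, if the wrist force passes 120 N, or if a joint passes its speed limit or range.

## Working session

There is one attempt and no reset: what is moved stays moved. The work goes in short steps, Python scripts to look and compute and a shell command to move; the robot and the scene stay as the last step left them, time stands still between calls to the robot, and variables do not carry over. Pictures are saved under pics/ and viewed, and the job is handed in when it is done.

```bash
ls; mkdir -p pics
python3 - <<'E'
from plant import robot,snapshot
import cv2,json
s=robot.get_state()
print({k:s[k] for k in s if k not in('joint_velocities',)})
for n in("scene","side","wrist"):
    d=snapshot(n); cv2.imwrite(f"pics/{n}0.png",d["img"][:,:,::-1])
    print(n,{k:d[k] for k in d if k!="img"})
E
```

```text
pics
{'time_s': 0.0, 'joint_positions': array([ 1.26301606e+00,  4.23852133e-01,  1.63070739e+00, -5.07194493e-05,
        1.08857828e+00, -1.90041526e-02]), 'joint_efforts': array([-2.15818812e-05, -5.57372224e+01, -2.81755507e+01, -5.03779188e-05,
        7.19513220e-03, -1.09390427e-06]), 'tool_pos': array([0.17781673, 0.59861875, 0.24453178]), 'tool_rot': array([-4.51967432e-01, -3.10870123e+00,  2.40612007e-03]), 'ft_force': array([ 0.2415235 ,  0.60490072, -0.06329479]), 'ft_torque': array([-0.01173068, -0.04851115, -0.04435529]), 'grip_width': 1.0021121464893894}
scene {'fx': 398.9859434123367, 'fy': 398.9859434123367, 'cx': 274.8508326388264, 'cy': 210.70997869616969, 'position': array([1.3623329 , 0.02557391, 0.69146168]), 'orientation': array([-1.65781001, -1.66875042,  0.82150111])}
side {'fx': 513.7434282082464, 'fy': 513.7434282082464, 'cx': 284.7956306679214, 'cy': 213.3543127880867, 'position': array([-0.04204048, -0.52836106,  0.93851943]), 'orientation': array([-2.26370977,  0.92928121, -0.32561044])}
wrist {'fx': 357.0632954950419, 'fy': 357.0632954950419, 'cx': 282.49032014737713, 'cy': 203.82678478729537, 'T_tool_cam': array([[ 1.92260851e-04, -9.56855184e-01, -2.90565173e-01,
         7.44451370e-02],
       [ 9.99999341e-01, -1.45024180e-04,  1.13925512e-03,
        -5.21497912e-04],
       [-1.13224114e-03, -2.90565201e-01,  9.56854525e-01,
        -1.29522351e-01],
       [ 0.00000000e+00,  0.00000000e+00,  0.00000000e+00,
         1.00000000e+00]])}
```

View pics/scene0.png

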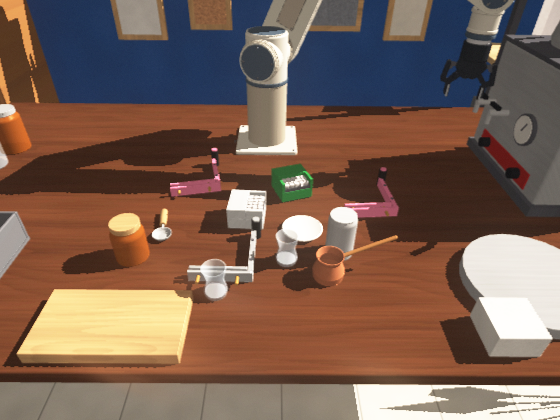

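View pics/side0.png

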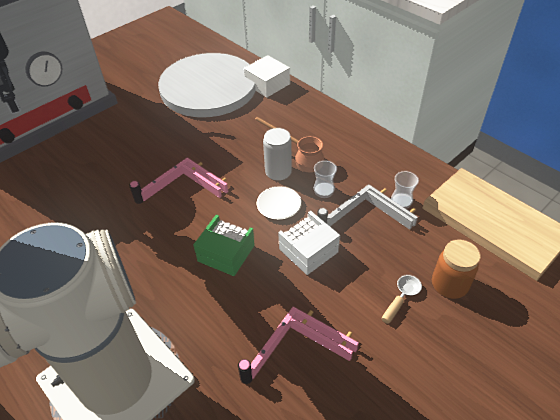

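View pics/wrist0.png

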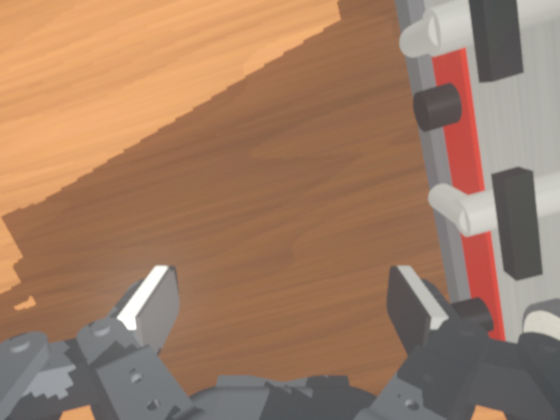

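Scene view: the aluminium box is at (247,209), with the green look-alike at (292,183) and a plain white block at (510,325). The steel corner has its post at (256,227), its rail running to (250,270) and its stop along to (190,273). The pink look-alike corners are at (200,180) and (383,200). In the side view the box is at (309,242), the steel corner's post is at (322,215), and pink ones are at (180,180) and (290,340). I choose the aluminium box and the steel corner, and check that in a close crop.

Run:
```python
import cv2
a=cv2.imread('pics/scene0.png')[150:310,160:320]; b=cv2.imread('pics/side0.png')[160:290,260:430]
cv2.imwrite('pics/scene0c.png',cv2.resize(a,None,fx=4.5/1.2,fy=4.5/1.2,interpolation=2))
cv2.imwrite('pics/side0c.png',cv2.resize(b,None,fx=4.5,fy=4.5,interpolation=2))
```

```text
(no output)
```

View pics/scene0c.png

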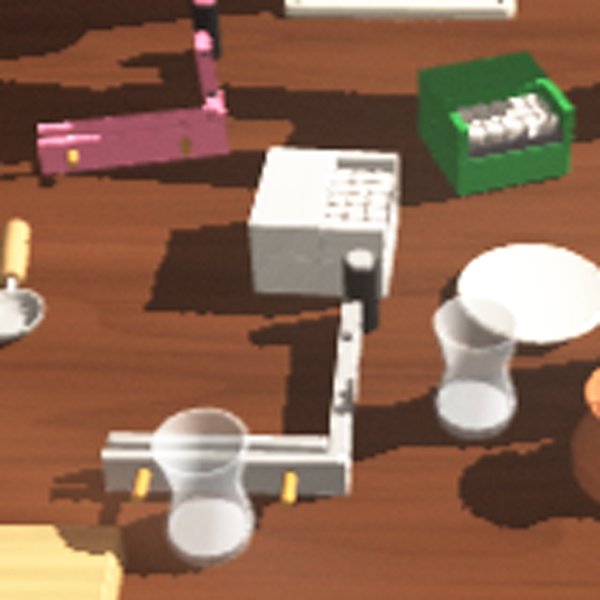

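View pics/side0c.png

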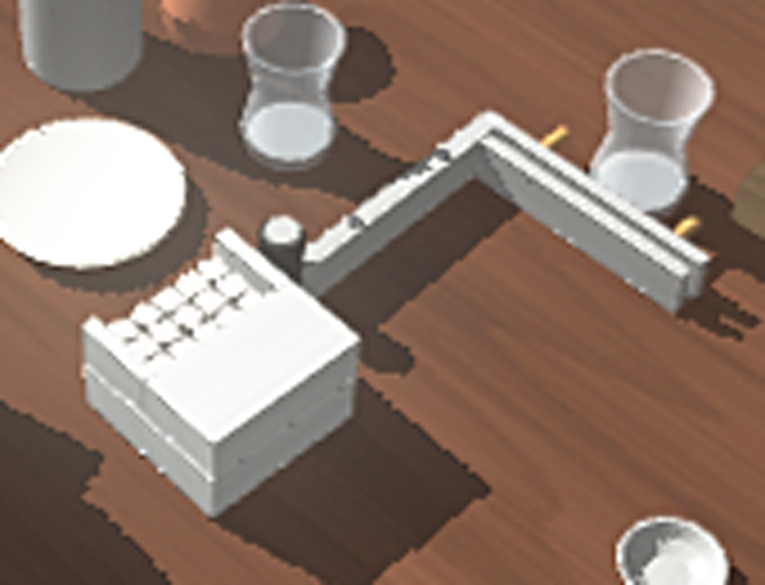

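```bash
cat > h.py <<'E'
import numpy as np
from scipy.spatial.transform import Rotation as R
from plant import robot,snapshot
def cams():
    out={}
    for n in("scene","side"):
        out[n]=snapshot(n)
    return out
def ray(c,u,v):
    d=R.from_rotvec(c['orientation']).apply([(u-c['cx'])/c['fx'],(v-c['cy'])/c['fy'],1.]); return np.array(c['position']),d
def onz(c,u,v,z):
    p,d=ray(c,u,v); return p+d*(z-p[2])/d[2]
def proj(c,P):
    q=R.from_rotvec(c['orientation']).inv().apply(np.array(P)-c['position']); return q[0]/q[2]*c['fx']+c['cx'],q[1]/q[2]*c['fy']+c['cy']
E
python3 - <<'E'
from h import *
c=cams(); np.set_printoptions(precision=4,suppress=True)
sd=lambda x,y:(260+(x+.5)/4.5-.5,160+(y+.5)/4.5-.5)
sc=lambda x,y:(160+(x+.5)/3.75-.5,150+(y+.5)/3.75-.5)
S=[('R',358,340,.066),('near',213,440,.066),('L',85,325,.066),('back',225,230,.066),('bR',352,415,0),('bN',213,515,0),
('post',283,228,.059),('railtop near in',307,262,.03),('rail inner corner',485,140,.03),('rail outer far',490,112,.03),('stopfront end',680,285,.03),('stopface top L',490,138,.03),('stop face bottom end',672,312,0),('stop far outer end',708,262,.03)]
for n,x,y,z in S: print('side',n,onz(c['side'],*sd(x,y),z))
S=[('nearL',248,226,.066),('farL',272,150,.066),('farR',400,153,.066),('nearR',388,229,.066),('bL',255,292,0),('bR',388,296,0),('post',360,257,.059),('stop end',104,450,.03),('stop R',350,458,.03)]
for n,x,y,z in S: print('scene',n,onz(c['scene'],*sc(x,y),z))
print(robot.get_state()['time_s'])
E
```

```text
side R [ 0.5203 -0.0962  0.066 ]
side near [ 0.4279 -0.0883  0.066 ]
side L [0.4337 0.0041 0.066 ]
side back [ 0.5263 -0.0013  0.066 ]
side bR [ 0.5244 -0.0939  0.    ]
side bN [ 0.4309 -0.0867  0.    ]
side post [ 0.5526 -0.017   0.059 ]
side railtop near in [ 0.5637 -0.0251  0.03  ]
side rail inner corner [ 0.6959 -0.0342  0.03  ]
side rail outer far [ 0.7142 -0.0225  0.03  ]
side stopfront end [ 0.6865 -0.1707  0.03  ]
side stopface top L [ 0.699  -0.0351  0.03  ]
side stop face bottom end [ 0.6926 -0.1671 -0.    ]
side stop far outer end [ 0.7093 -0.1715  0.03  ]
scene nearL [ 0.5287 -0.0962  0.066 ]
scene farL [ 0.4339 -0.0877  0.066 ]
scene farR [0.4362 0.0079 0.066 ]
scene nearR [0.5306 0.0012 0.066 ]
scene bL [ 0.5206 -0.0961  0.    ]
scene bR [0.5238 0.0006 0.    ]
scene post [ 0.5536 -0.0174  0.059 ]
scene stop end [ 0.7109 -0.1686  0.03  ]
scene stop R [ 0.7159 -0.0177  0.03  ]
0.25
```

Crop check: it is the aluminium box with cubes at its mouth, mouth facing world +y, and the steel corner with the black post in front of it. I measure the box centre near (0.479, -0.045) and the post near (0.553, -0.017). I'll bring the arm above the near side, keeping it high.

```bash
python3 -m handwheel '[[[-4.1,-2,0,0,0,0,1],[-4.1,-2,0,0,0,0,1],[-4.1,-2,0,0,0,0,1],[-4.1,-2,0,0,0,0,1],[-4.1,-2,0,0,0,0,1],[-4.1,-2,0,0,0,0,1],[-4.1,-2,0,0,0,0,1],[-4.1,-2,0,0,0,0,1]]]' 30
```

```text
time_s: 1.05
tool_pos: [0.4523, 0.3485, 0.2444]
tool_rot: [-0.436, -3.111, -0.003]
ft_force: [1.4, 0.6, -0.1]
grip_width: -0.004
```

```bash
python3 -m handwheel '[[[-0.7,-4.5,0,0,0,8.5,1],[0,-4.5,0,0,0,8.5,1],[0.6,-4.4,0,0,0,8.5,1],[1.3,-4.2,0,0,0,8.5,1],[1.9,-4.1,0,0,0,8.5,1],[2.5,-3.8,0,0,0,8.5,1],[3,-3.4,0,0,0,8.5,1],[3.4,-3,0,0,0,8.5,1],[3.8,-2.4,0,0,0,8.5,1]]]'
```

```text
time_s: 1.95
tool_pos: [0.1861, 0.2433, 0.242]
tool_rot: [2.173, 2.267, 0.009]
ft_force: [0.9, 1.4, 0.1]
grip_width: -0.003
```

```bash
python3 -m handwheel '[[[0,4.4,0,0,0,0,1],[0,4.4,0,0,0,0,1],[0,4.4,0,0,0,0,1],[0,4.4,0,0,0,0,1],[0,4.4,0,0,0,0,1],[-4.4,0.5,0,0,0,0,1],[-4.4,0,0,0,0,0,1],[-4.4,0,0,0,0,0,1],[-4.4,0,0,0,0,0,1],[-4.4,0,0,0,0,0,1]]]'
```

```text
time_s: 2.95
tool_pos: [0.4284, 0.043, 0.242]
tool_rot: [2.137, 2.301, 0.021]
ft_force: [1.2, -0.5, 0.7]
grip_width: -0.003
```

```bash
python3 -m handwheel '[[[0,0,0,0,0,8.5,1],[0,0,0,0,0,8.5,1],[0,0,0,0,0,8.5,1],[0,0,0,0,0,8.5,1],[0,0,0,0,0,8.5,1],[0,0,0,0,0,8.5,1],[0,0,0,0,0,8.5,1],[0,0,0,0,0,8.5,1],[0,0,0,0,0,8.5,1],[0,0,0,0,0,8.5,1]]]'
```

```text
time_s: 3.95
tool_pos: [0.4282, 0.0356, 0.2425]
tool_rot: [-3.127, -0.219, -0.018]
ft_force: [-0.6, 0.0, -0.2]
grip_width: 0.001
```

Run:
```python
from h import *
import cv2
s=robot.get_state(); print(s['tool_pos'],s['tool_rot'],s['joint_positions'])
for n in('wrist','scene','side'): cv2.imwrite(f'pics/{n}1.png',snapshot(n)['img'][:,:,::-1])
```

```text
[0.42818711 0.0355592  0.24253995] [-3.12721059 -0.21925304 -0.01819406] [0.05056048 0.13004293 2.05054084 0.00845704 0.94954981 1.47648011]
```

View pics/wrist1.png

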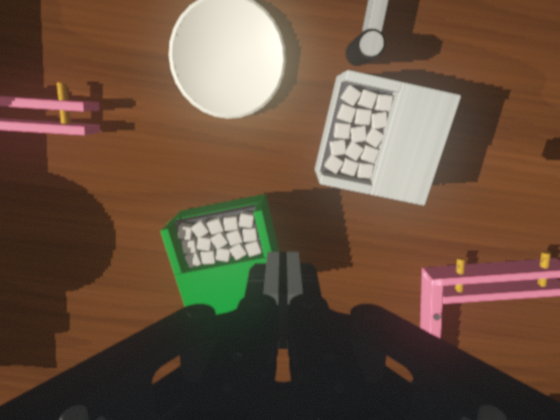

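```bash
cat >> h.py <<'E'
def wcam(s,d):
    Rt=R.from_rotvec(s['tool_rot']); T=np.array(d['T_tool_cam'])
    c=dict(d); c['position']=s['tool_pos']+Rt.apply(T[:3,3]); c['orientation']=(Rt*R.from_matrix(T[:3,:3])).as_rotvec(); return c
np.set_printoptions(precision=4,suppress=True)
E
python3 - <<'E'
from h import *
s=robot.get_state(); c=cams(); w=wcam(s,snapshot('wrist'))
for n,u,v,z in [('b',345,72,.066),('b',459,95,.066),('b',424,205,.066),('b',318,178,.066),('post',371,43,.059),('pink',422,270,.03),('pinkr',441,330,.03),('green',165,232,.066),('green',274,200,.066)]: print(n,onz(w,u,v,z))
for n,u,v,z in [('pinkpost',245,363,.059),('pinkcorner outer',291,308,.03),('pink end',357,345,.03),('pink end2',352,357,.0),('spoon end',385,320,.005),('spoon bowl far',420,287,.01),('grn',223,271,0),('grn bottom R',247,246,.0)]: print(n,onz(c['side'],u,v,z))
E
```

```text
b [0.5284 0.0007 0.066 ]
b [ 0.5248 -0.0951  0.066 ]
b [ 0.4291 -0.0911  0.066 ]
b [0.4391 0.0068 0.066 ]
post [ 0.5538 -0.0168  0.059 ]
pink [ 0.3511 -0.1235  0.03  ]
pinkr [ 0.283  -0.1631  0.03  ]
green [0.3681 0.1367 0.066 ]
green [0.4135 0.0421 0.066 ]
pinkpost [ 0.1816 -0.1707  0.059 ]
pinkcorner outer [ 0.3334 -0.1358  0.03  ]
pink end [ 0.3659 -0.2828  0.03  ]
pink end2 [ 0.3531 -0.2844  0.    ]
spoon end [ 0.4597 -0.28    0.005 ]
spoon bowl far [ 0.5718 -0.2842  0.01  ]
grn [0.305  0.0507 0.    ]
grn bottom R [0.3891 0.0654 0.    ]
```

```bash
python3 -m handwheel '[[[2.2,3.2,0,0,0,3,1],[2,3.2,0,0,0,3,1],[2,3.3,0,0,0,3,1],[1.8,3.3,0,0,0,2,1],[0,0,0,0,0,0,1]]]'
python3 - <<'E'
from h import *
import cv2
s=robot.get_state(); d=snapshot('wrist');print(s['tool_pos'],s['tool_rot'])
np.savez('w2.npz',pos=s['tool_pos'],rot=s['tool_rot'])
cv2.imwrite(f'pics/wrist2.png',d['img'][:,:,::-1])
E
```

```text
time_s: 4.75
tool_pos: [0.5205, -0.0915, 0.2427]
tool_rot: [-3.134, 0.055, -0.019]
ft_force: [0.6, 0.8, -0.5]
grip_width: -0.002
[ 0.5205 -0.0915  0.2427] [-3.1335  0.0545 -0.0192]
```

View pics/wrist2.png

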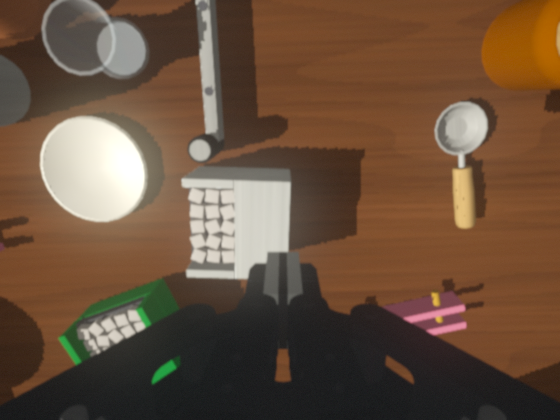

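Run:
```python
from h import *
import cv2
cv2.imwrite('pics/w2c.png',cv2.resize(cv2.imread('pics/wrist2.png')[0:180,160:300],None,fx=3.3,fy=3.3,interpolation=2))
z=np.load('w2.npz'); w=wcam(dict(tool_pos=z['pos'],tool_rot=z['rot']),snapshot('wrist'))
for n,u,v,h in [('rail in top',214,2,.03),('rail in',222,128,.03),('out',199,2,.03),('out',206,128,.03),('post',201,149,.059),('box',185,170,.066),('box',291,170,.066),('box',289,279,.066),('box',190,276,.066),('pink end',463,330,.03)]: print(n,onz(w,u,v,h))
```

```text
rail in top [ 0.6756 -0.0362  0.03  ]
rail in [ 0.5692 -0.0344  0.03  ]
out [ 0.6761 -0.0233  0.03  ]
out [ 0.5697 -0.0193  0.03  ]
post [ 0.5538 -0.0196  0.059 ]
box [ 0.5368 -0.0055  0.066 ]
box [ 0.5338 -0.098   0.066 ]
box [ 0.4285 -0.0932  0.066 ]
box [0.4345 0.0011 0.066 ]
pink end [ 0.3407 -0.2841  0.03  ]
```

View pics/w2c.png

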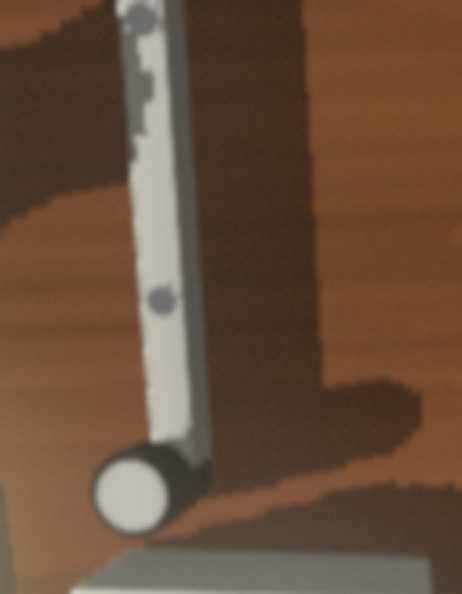

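Wrist view 2: box corners are at (185,170), (291,170), (289,279) and (190,276), the post at (201,149), and the rail runs up from the post to (205,0). The three views agree, so the post is near (0.5537, -0.0175) and the corner yaw is about -0.04. I'll go behind the near face and down.

```bash
python3 -m handwheel '[[[-4.2,-1.3,0,0,0,1,1],[-4.2,-1.3,0,0,0,0,1],[-4.2,-1.3,0,0,0,0,1],[0,0,0,0,0,0,1],[0,0,4,0,0,0,1],[0,0,4,0,0,0,1],[0,0,4,0,0,0,1],[0,0,0,0,0,0,1]]]'
python3 -c "
from h import *
s=robot.get_state();print(s['tool_pos'],R.from_rotvec(s['tool_rot']).as_matrix(),s['ft_force'])"
```

```text
time_s: 5.65
tool_pos: [0.3872, -0.0357, 0.1186]
tool_rot: [-3.131, 0.052, -0.02]
ft_force: [-0.3, 0.1, 0.8]
grip_width: 0.0
[ 0.3872 -0.0357  0.1186] [[ 0.9994 -0.0329  0.0126]
 [-0.033  -0.9994  0.0099]
 [ 0.0123 -0.0103 -0.9999]] [-0.3331  0.0754  0.7993]
```

```bash
python3 -m handwheel '[[[0.5,1.4,0,-0.6,-0.7,0,1],[0,0,0,0,0,0,1],[0,0,3,0,0,0,1],[0,0,3,0,0,0,1],[0,0,2.5,0,0,0,1],[0,0,0,0,0,0,1]]]'
python3 -c "
from h import *
s=robot.get_state();print(s['tool_pos'],R.from_rotvec(s['tool_rot']).as_matrix(),s['ft_force'])
import cv2
d=snapshot('wrist');cv2.imwrite('pics/wrist3.png',d['img'][:,:,::-1])
d=snapshot('side');cv2.imwrite('pics/side3.png',d['img'][:,:,::-1])"
```

```text
time_s: 6.25
tool_pos: [0.4028, -0.0529, 0.0415]
tool_rot: [3.137, -0.047, 0.031]
ft_force: [-0.9, 0.2, -0.4]
grip_width: -0.002
[ 0.4028 -0.0529  0.0415] [[ 0.9993 -0.0303  0.0197]
 [-0.0302 -0.9995 -0.0047]
 [ 0.0199  0.0041 -0.9998]] [-0.9254  0.1613 -0.3859]
```

View pics/wrist3.png

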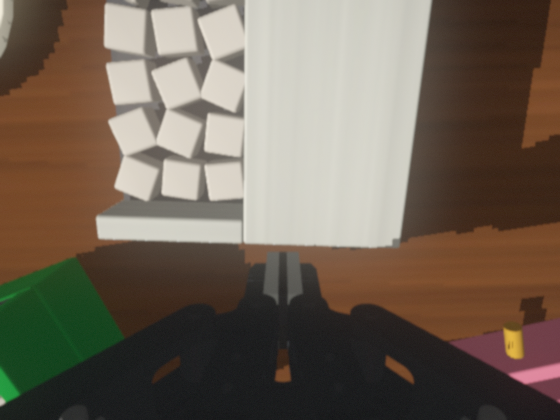

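View pics/side3.png

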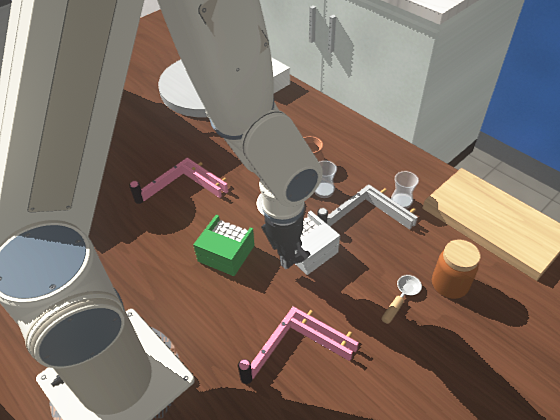

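Wrist: the box's near edge lies just ahead of the closed fingertips, and the fingers are at about s≈-10 on its face. I'll go down another 1.4 cm, level the tool and approach.

```bash
python3 -m handwheel '[[[0,0,1.3,0.2,-1.1,0,1],[0,0,0,0,0,0,1],[0.4,0,0,0,0,0,1],[0.4,0,0,0,0,0,1],[0.3,0,0,0,0,0,1],[0,0,0,0,0,0,1]]]'
python3 -c "
from h import *
s=robot.get_state();print(s['tool_pos'],R.from_rotvec(s['tool_rot']).as_matrix()[:,2],s['ft_force'])"
```

```text
time_s: 6.95
tool_pos: [0.4207, -0.0544, 0.0383]
tool_rot: [3.138, -0.048, 0.025]
ft_force: [0.0, 0.1, -0.2]
grip_width: -0.001
[ 0.4207 -0.0544  0.0383] [ 0.0161 -0.0032 -0.9999] [ 0.0096  0.1154 -0.1976]
```

```bash
python3 -m handwheel '[[[0,0,0,0,0,0,1],[0,0,0.5,0,0,0,1]]]';python3 -m handwheel '[[[0,0,0,0,0,0,1]]]'; python3 -m handwheel '[[[0,0,0.4,0,-0.9,0,1]]]';python3 -m handwheel '[[[0,0,0,0,0,0,1]]]'
python3 -c "
from h import *
s=robot.get_state();print(s['tool_pos'],R.from_rotvec(s['tool_rot']).as_matrix()[:,2],s['ft_force'])"
```

```text
time_s: 7.15
tool_pos: [0.4211, -0.0544, 0.0341]
tool_rot: [3.138, -0.047, 0.027]
ft_force: [-1.0, -0.1, -0.8]
grip_width: -0.0
time_s: 7.25
tool_pos: [0.4205, -0.0543, 0.0337]
tool_rot: [3.138, -0.047, 0.025]
ft_force: [-2.0, -1.3, -0.7]
grip_width: 0.002
time_s: 7.35
tool_pos: [0.4197, -0.0542, 0.0297]
tool_rot: [3.139, -0.048, -0.002]
ft_force: [-1.6, -1.0, 2.2]
grip_width: -0.003
time_s: 7.45
tool_pos: [0.4196, -0.0542, 0.0292]
tool_rot: [3.139, -0.048, -0.004]
ft_force: [-0.3, -0.4, 0.3]
grip_width: -0.001
[ 0.4196 -0.0542  0.0292] [-0.0026 -0.0025 -1.    ] [-0.2957 -0.4486  0.3069]
```

```bash
python3 -m handwheel '[[[0.2,0,0,0,0,0,1],[0.2,0,0,0,0,0,1],[0.2,0,0,0,0,0,1],[0.2,0,0,0,0,0,1]]]';python3 -m handwheel '[[[0.2,0,0,0,0,0,1],[0.2,0,0,0,0,0,1],[0.2,0,0,0,0,0,1]]]'
python3 -c "
from h import *
s=robot.get_state();print(s['tool_pos'],R.from_rotvec(s['tool_rot']).as_matrix()[:,2],s['ft_force'])
import cv2
d=snapshot('wrist');cv2.imwrite('pics/wrist4.png',d['img'][:,:,::-1])"
```

```text
time_s: 7.85
tool_pos: [0.4267, -0.0543, 0.0287]
tool_rot: [3.139, -0.047, -0.009]
ft_force: [-3.4, -0.1, 1.3]
grip_width: 0.003
time_s: 8.15
tool_pos: [0.4308, -0.0542, 0.0284]
tool_rot: [3.14, -0.047, -0.017]
ft_force: [-12.5, -1.3, 5.8]
grip_width: 0.002
[ 0.4308 -0.0542  0.0284] [-0.0111 -0.0015 -0.9999] [-12.4904  -1.2677   5.8311]
```

View pics/wrist4.png

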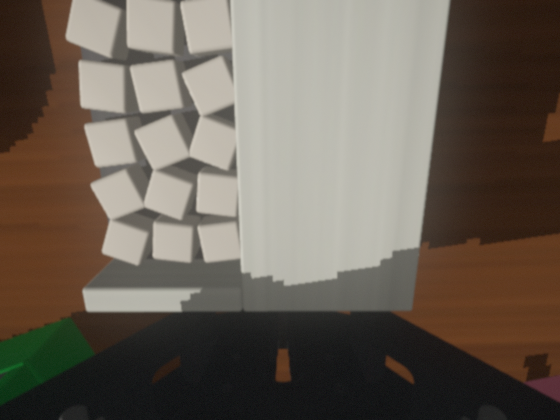

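```bash
python3 -m handwheel '[[[-0.2,0,0,0,0,0,1]]]'
python3 -c "
from h import *
s=robot.get_state();print(s['tool_pos'],R.from_rotvec(s['tool_rot']).as_matrix()[:,2],s['ft_force'])
import cv2
a=snapshot('scene')['img'][150:310,160:320,::-1]
cv2.imwrite('pics/scene5c.png',cv2.resize(a,None,fx=3.75,fy=3.75,interpolation=2))
b=snapshot('side')['img'][160:290,260:430,::-1];cv2.imwrite('pics/side5c.png',cv2.resize(b,None,fx=4.5,fy=4.5,interpolation=2))
"
```

```text
time_s: 8.3
tool_pos: [0.4292, -0.0542, 0.0284]
tool_rot: [3.139, -0.046, -0.016]
ft_force: [1.1, 0.3, 0.3]
grip_width: -0.001
[ 0.4292 -0.0542  0.0284] [-0.0104 -0.0016 -0.9999] [1.0972 0.2871 0.3262]
```

View pics/scene5c.png

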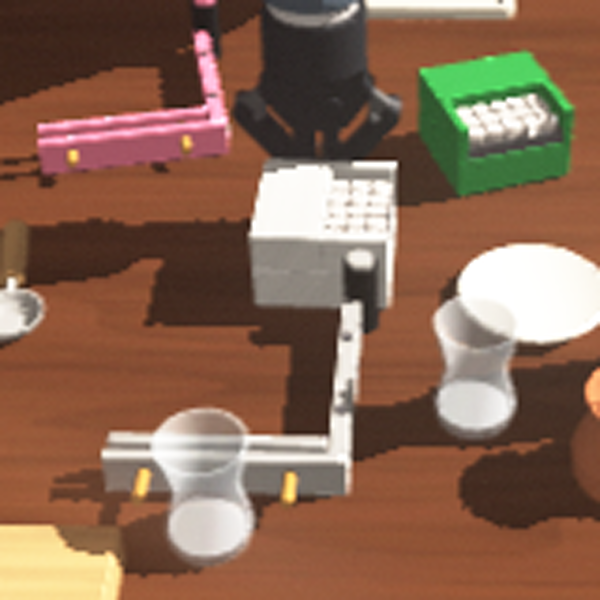

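View pics/side5c.png

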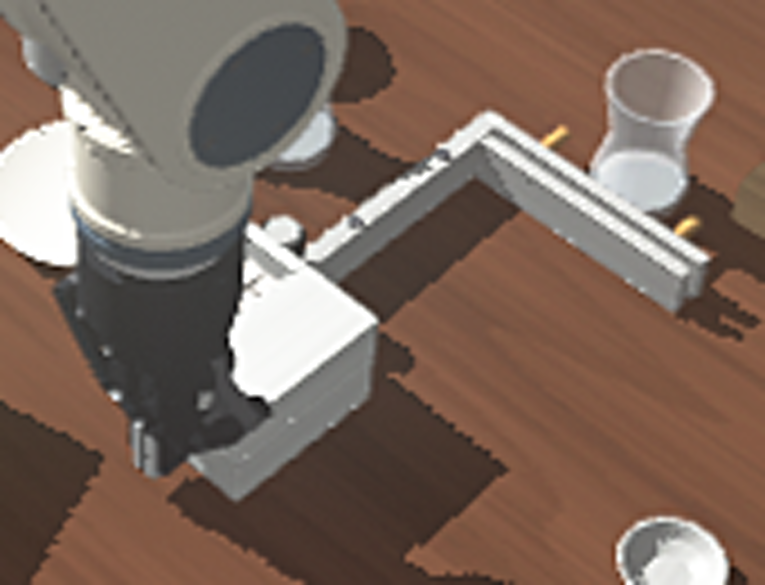

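Run:
```python
from h import *
c=cams()
sd=lambda x,y:(260+(x+.5)/4.5-.5,160+(y+.5)/4.5-.5)
sc=lambda x,y:(160+(x+.5)/3.75-.5,150+(y+.5)/3.75-.5)
print(onz(c['side'],*sd(378,320),.066),onz(c['side'],*sd(370,395),0.0),onz(c['side'],*sd(237,498),0.))
for p in [(248,240,.066),(271,163,.066),(398,163,.066),(255,304,0)]: print(onz(c['scene'],*sc(*p[:2]),p[2]))
```

```text
[ 0.5365 -0.0947  0.066 ] [ 0.5403 -0.0918  0.    ] [ 0.4464 -0.088   0.    ]
[ 0.5448 -0.0947  0.066 ]
[ 0.451 -0.087  0.066]
[0.4494 0.0066 0.066 ]
[ 0.5342 -0.0948  0.    ]
```

The box moved about 14 mm and now touches the post. But the gripper's wide links met the box's top edge first, not the pads, so I back off and tilt the tool so the fingertips lead and push low.

```bash
python3 -m handwheel '[[[-1,0,0,0,0,0,1],[-0.6,0,0,0,6,0,1],[0,0,0,0,6.5,0,1],[0,0,0,0,0,0,1]]]'
python3 -c "
from h import *
s=robot.get_state();print(s['tool_pos'],R.from_rotvec(s['tool_rot']).as_matrix(),s['ft_force'])"
```

```text
time_s: 8.9
tool_pos: [0.4152, -0.0536, 0.0315]
tool_rot: [3.123, -0.045, 0.315]
ft_force: [0.7, -0.0, -0.1]
grip_width: 0.003
[ 0.4152 -0.0536  0.0315] [[ 0.9795 -0.0286  0.1996]
 [-0.0282 -0.9996 -0.0049]
 [ 0.1997 -0.0008 -0.9799]] [ 0.7286 -0.0175 -0.0837]
```

```bash
python3 -m handwheel '[[[0.7,0,0.15,0,0,0,1],[0.5,0,0.1,0,0,0,1],[0,0,0,0,0,0,1]]]'; for i in 1; do python3 -m handwheel '[[[0.2,0,0.04,0,0,0,1],[0.2,0,0.04,0,0,0,1]]]'; done;python3 -m handwheel '[[[0.2,0,0.04,0,0,0,1]]]'
```

```text
time_s: 9.2
tool_pos: [0.4301, -0.0543, 0.0318]
tool_rot: [3.124, -0.046, 0.312]
ft_force: [0.1, 0.4, 0.0]
grip_width: -0.004
time_s: 9.4
tool_pos: [0.4322, -0.0538, 0.0312]
tool_rot: [3.126, -0.045, 0.301]
ft_force: [-10.4, -3.0, 7.2]
grip_width: -0.0
time_s: 9.5
tool_pos: [0.4321, -0.0535, 0.0307]
tool_rot: [-3.127, 0.045, -0.293]
ft_force: [-6.0, -1.9, 5.0]
grip_width: -0.001
```

```bash
python3 -m handwheel '[[[0.15,0.4,0.02,0.4,0,-2,1],[0.15,0.4,0.02,0.4,0,-2,1]]]'; python3 -m handwheel '[[[0.15,0.4,0.02,0.4,0,-2,1],[0.15,0.4,0.02,0.4,0,-2,1]]]'
python3 -c "
from h import *
s=robot.get_state();print(s['tool_pos'],R.from_rotvec(s['tool_rot']).as_matrix(),s['ft_force'])
import cv2
b=snapshot('wrist')['img'][:,:,::-1];cv2.imwrite('pics/w6.png',b)
b=snapshot('side')['img'][160:290,260:430,::-1];cv2.imwrite('pics/side6c.png',cv2.resize(b,None,fx=4.5,fy=4.5,interpolation=2))
"
```

```text
time_s: 9.7
tool_pos: [0.4336, -0.0606, 0.0302]
tool_rot: [-3.118, -0.072, -0.284]
ft_force: [-1.4, 1.0, 1.5]
grip_width: -0.0
time_s: 9.9
tool_pos: [0.4364, -0.0679, 0.0299]
tool_rot: [-3.104, -0.188, -0.277]
ft_force: [-2.2, 1.7, 0.7]
grip_width: 0.002
[ 0.4364 -0.0679  0.0299] [[ 0.9769  0.1216  0.1755]
 [ 0.1182 -0.9925  0.03  ]
 [ 0.1778 -0.0085 -0.984 ]] [-2.1677  1.706   0.6875]
```

View pics/w6.png

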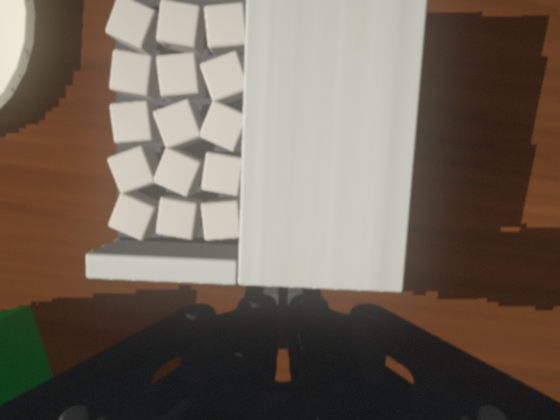

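View pics/side6c.png

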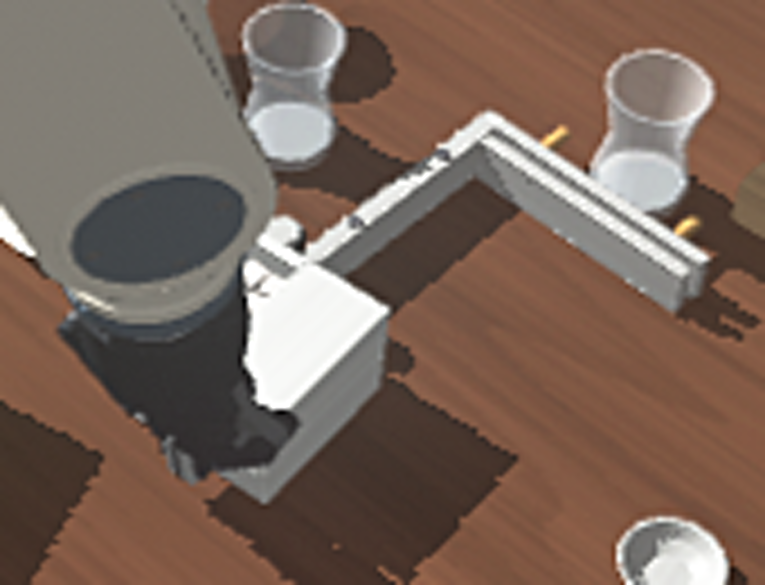

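The box is swinging round the post with the pusher flat on its near face, and forces are about 2 N. Continuing.

```bash
python3 -m handwheel '[[[0.2,0.57,0.03,0.5,0.3,-3,1],[0.2,0.57,0.03,0.5,0.3,-3,1],[0.2,0.57,0.03,0.5,0.3,-3,1]]]'; python3 -m handwheel '[[[0.2,0.57,0.03,0.5,0.3,-3,1],[0.2,0.57,0.03,0.5,0.3,-3,1],[0.2,0.57,0.03,0.5,0.3,-3,1]]]'
python3 -c "
from h import *
s=robot.get_state();print(s['tool_pos'],R.from_rotvec(s['tool_rot']).as_matrix(),s['ft_force'])
import cv2
b=snapshot('wrist')['img'][:,:,::-1];cv2.imwrite('pics/w7.png',b)
"
```

```text
time_s: 10.3
tool_pos: [0.4439, -0.0827, 0.0294]
tool_rot: [-3.062, -0.434, -0.293]
ft_force: [-2.3, 0.4, 2.1]
grip_width: 0.003
time_s: 10.6
tool_pos: [0.453, -0.0957, 0.0289]
tool_rot: [-2.998, -0.68, -0.306]
ft_force: [-5.6, -0.1, 2.6]
grip_width: 0.001
[ 0.453  -0.0957  0.0289] [[ 0.8837  0.4318  0.1806]
 [ 0.4215 -0.9019  0.0941]
 [ 0.2035 -0.007  -0.979 ]] [-5.6313 -0.148   2.6358]
```

View pics/w7.png

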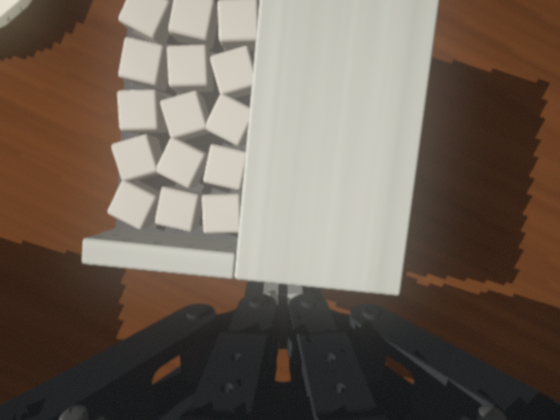

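```bash
python3 -m handwheel '[[[0.3,0.4,0.04,0.3,0.3,-1.5,1],[0.3,0.5,0.04,0.4,0.2,-2.5,1],[0.25,0.57,0.03,0.5,0.2,-3,1]]]'; python3 -m handwheel '[[[0.25,0.57,0.03,0.5,0.2,-3,1],[0.25,0.57,0.03,0.5,0.2,-3,1],[0.25,0.57,0.03,0.5,0.2,-3,1]]]'
python3 -c "
from h import *
s=robot.get_state();print(s['tool_pos'],R.from_rotvec(s['tool_rot']).as_matrix(),s['ft_force'])
import cv2
b=snapshot('wrist')['img'][:,:,::-1];cv2.imwrite('pics/w8.png',b)
"
```

```text
time_s: 10.95
tool_pos: [0.4591, -0.103, 0.0279]
tool_rot: [-2.931, -0.863, -0.301]
ft_force: [-10.7, -3.4, 7.9]
grip_width: 0.003
time_s: 11.25
tool_pos: [0.4665, -0.1108, 0.027]
tool_rot: [-2.831, -1.091, -0.291]
ft_force: [-16.6, -8.7, 13.0]
grip_width: -0.003
[ 0.4665 -0.1108  0.027 ] [[ 0.7263  0.6722  0.1437]
 [ 0.6543 -0.7401  0.1552]
 [ 0.2107 -0.0186 -0.9774]] [-16.6258  -8.6904  12.9832]
```

View pics/w8.png

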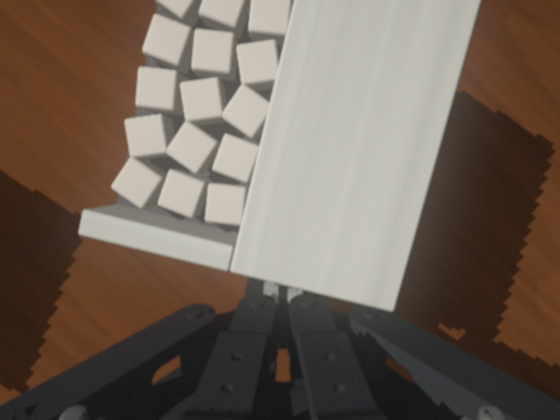

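Force has climbed to about 19 N and the box lags the tool by about 11°. I'll relieve the push before looking.

```bash
python3 -m handwheel '[[[-0.3,0,0,0,0,0,1]]]'
python3 -c "
from h import *
s=robot.get_state();print(s['tool_pos'],s['tool_rot'],s['ft_force'])
import cv2
d=snapshot('wrist');b=d['img'][:,:,::-1];cv2.imwrite('pics/w9.png',b)
w=wcam(s,d)
for u,v in [(80,235),(395,310),(480,0)]: print(onz(w,u,v,.066))
b=snapshot('side')['img'][160:290,260:430,::-1];cv2.imwrite('pics/side9c.png',cv2.resize(b,None,fx=4.5,fy=4.5,interpolation=2))
b=snapshot('scene')['img'][150:310,160:320,::-1];cv2.imwrite('pics/scene9c.png',cv2.resize(b,None,fx=3.75,fy=3.75,interpolation=2))
"
```

```text
time_s: 11.4
tool_pos: [0.4651, -0.1137, 0.0265]
tool_rot: [-2.832, -1.093, -0.291]
ft_force: [0.8, 0.5, 1.0]
grip_width: 0.001
[ 0.4651 -0.1137  0.0265] [-2.8317 -1.0925 -0.2913] [0.8228 0.4913 0.9873]
[ 0.4455 -0.0519  0.066 ]
[ 0.4916 -0.1352  0.066 ]
[ 0.57   -0.0919  0.066 ]
```

View pics/scene9c.png

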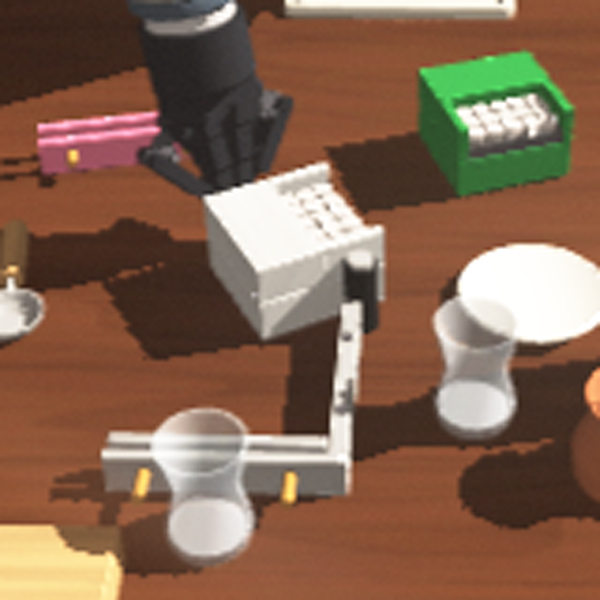

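View pics/side9c.png

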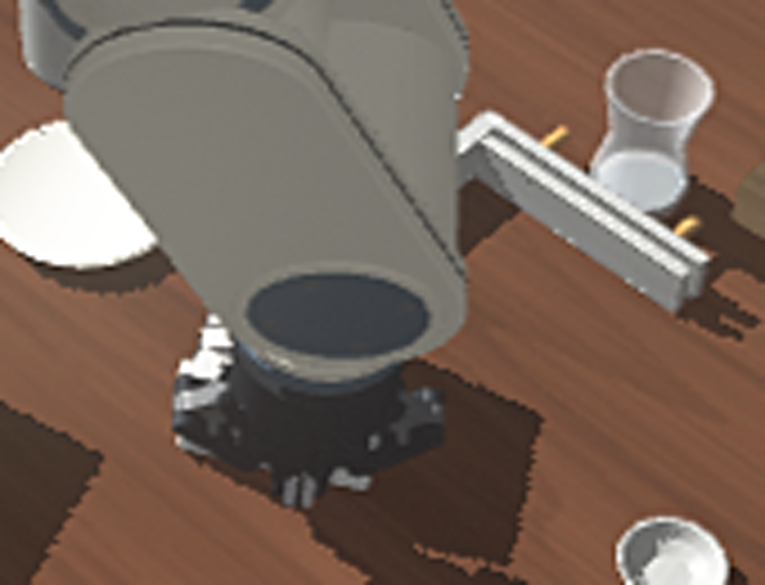

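View pics/w9.png

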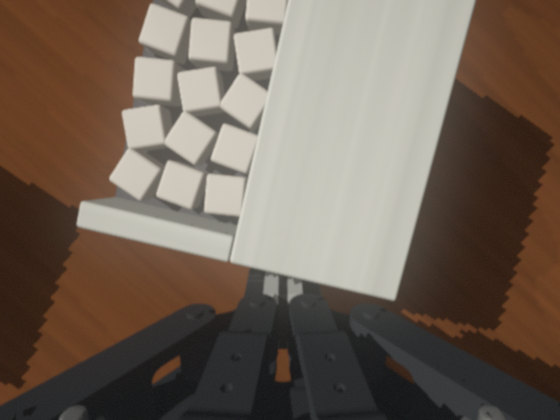

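Measured box yaw is 29°. The post is at s≈25 mm and 60 mm off the centre, so contact is correct with no slip. The high force came from the tool sagging about 0.4 mm per row and pressing down on the box. I back off, raise, realign and add upward compensation.

```bash
python3 -m handwheel '[[[-0.4,0,-0.3,0,0,0,1],[0,0,-0.2,-1.1,0,5,1],[0,0,-0.1,-1.1,0,5,1],[0,0,-0.05,0,0,0,1]]]'
python3 -c "
from h import *
s=robot.get_state();print(s['tool_pos'],R.from_rotvec(s['tool_rot']).as_matrix(),s['ft_force'])
Rm=R.from_rotvec(s['tool_rot']).as_matrix()
f=s['tool_pos']+.014*Rm[:,2]+.011*Rm[:,0]; c=np.array([.5106,-.0704]); b=np.radians(29)
d=f[:2]-c; print('tip front',f,'dist to face',-(d@[np.cos(b),np.sin(b)])-.048,'q',d@[-np.sin(b),np.cos(b)], 'yaw',np.degrees(np.arctan2(Rm[1,0],Rm[0,0])))
"
```

```text
time_s: 11.95
tool_pos: [0.463, -0.1175, 0.0327]
tool_rot: [-2.941, -0.832, -0.304]
ft_force: [-0.6, 0.7, -0.7]
grip_width: -0.002
[ 0.463  -0.1175  0.0327] [[ 0.8339  0.525   0.1705]
 [ 0.511  -0.851   0.1212]
 [ 0.2087 -0.0139 -0.9779]] [-0.6293  0.6774 -0.6537]
tip front [ 0.4746 -0.1102  0.0213] dist to face 0.002782735119600449 q -0.017341943506782927 yaw 31.4984819961015
```

```bash
python3 -m handwheel '[[[0.25,0.1,0,0,0,0,1],[0.2,0.4,0,0.4,0.1,-2,1]]]'; python3 -m handwheel '[[[0.22,0.5,0,0.5,0.1,-2.5,1],[0.22,0.5,0,0.5,0.1,-2.5,1]]]';python3 -m handwheel '[[[0.22,0.5,0,0.5,0.1,-2.5,1],[0.22,0.5,0,0.5,0.1,-2.5,1]]]'
cat > chk.py <<'E'
from h import *
import cv2,sys
s=robot.get_state(); Rm=R.from_rotvec(s['tool_rot']).as_matrix()
print(s['tool_pos'],s['ft_force'],'z row',Rm[2],'yaw',np.degrees(np.arctan2(Rm[1,0],Rm[0,0])),'tip',s['tool_pos']+.014*Rm[:,2]+.011*Rm[:,0])
d=snapshot('wrist');cv2.imwrite(f'pics/{sys.argv[1]}.png',d['img'][:,:,::-1])
E
python3 chk.py w10
```

```text
time_s: 12.15
tool_pos: [0.4695, -0.1191, 0.0338]
tool_rot: [-2.919, -0.89, -0.305]
ft_force: [-0.4, -0.6, -0.0]
grip_width: 0.001
time_s: 12.35
tool_pos: [0.479, -0.1248, 0.0345]
tool_rot: [-2.863, -1.028, -0.305]
ft_force: [-2.1, -3.3, -2.9]
grip_width: -0.001
time_s: 12.55
tool_pos: [0.489, -0.1305, 0.035]
tool_rot: [-2.802, -1.162, -0.304]
ft_force: [-1.3, -2.5, -0.6]
grip_width: -0.002
[ 0.489  -0.1305  0.035 ] [-1.2699 -2.5068 -0.622 ] z row [ 0.2182 -0.0093 -0.9759] yaw 44.992784682790436 tip [ 0.4986 -0.1207  0.0237]
```

View pics/w10.png

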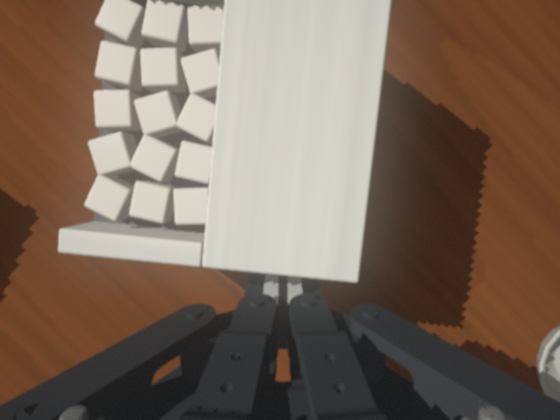

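Force is back to about 3 N, and the box is at about 41° yaw. The pusher has drifted to q≈-23, so I use less lateral motion.

```bash
python3 -m handwheel '[[[0.25,0.4,0.02,0.5,0,-2,1],[0.25,0.45,0.02,0.5,0,-2.5,1],[0.25,0.45,0.02,0.5,0,-2.5,1]]]'; python3 -m handwheel '[[[0.25,0.45,0.02,0.5,0,-2.5,1],[0.25,0.45,0.02,0.5,0,-2.5,1]]]';python3 -m handwheel '[[[0.25,0.45,0.02,0.5,0,-2.5,1],[0.25,0.45,0.02,0.5,0,-2.5,1]]]'
python3 chk.py w11
```

```text
time_s: 12.9
tool_pos: [0.5046, -0.1369, 0.0356]
tool_rot: [-2.712, -1.345, -0.295]
ft_force: [-2.1, -7.2, -2.7]
grip_width: -0.001
time_s: 13.1
tool_pos: [0.5155, -0.1405, 0.0358]
tool_rot: [-2.643, -1.47, -0.287]
ft_force: [-0.7, -6.8, -2.8]
grip_width: -0.001
time_s: 13.3
tool_pos: [0.5268, -0.143, 0.0362]
tool_rot: [-2.568, -1.592, -0.28]
ft_force: [-0.1, -6.7, -4.6]
grip_width: -0.001
[ 0.5268 -0.143   0.0362] [-0.1417 -6.673  -4.6406] z row [ 0.2115  0.0062 -0.9774] yaw 63.62516591152345 tip [ 0.533  -0.1308  0.0248]
```

View pics/w11.png

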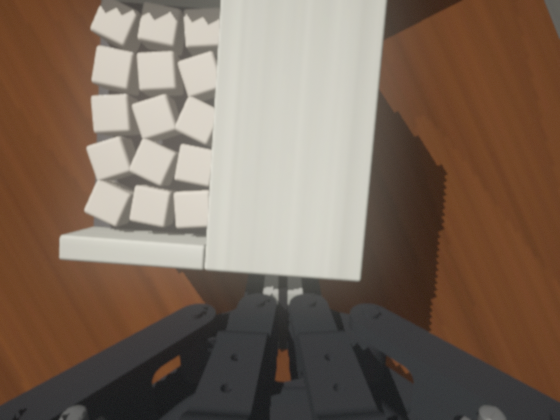

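```bash
python3 -m handwheel '[[[0.18,0.42,0.05,0.5,0,-2.5,1],[0.18,0.42,0.04,0.5,0,-2.5,1],[0.18,0.42,0.03,0.5,0,-2.5,1]]]'; python3 -m handwheel '[[[0.18,0.45,0.03,0.5,0,-2.5,1],[0.18,0.45,0.03,0.5,0,-2.5,1]]]';python3 -m handwheel '[[[0.18,0.45,0.03,0.5,0,-2.5,1]]]'
python3 chk.py w12
```

```text
time_s: 13.65
tool_pos: [0.542, -0.1447, 0.0366]
tool_rot: [-2.443, -1.767, -0.267]
ft_force: [-0.9, -3.9, -2.1]
grip_width: -0.0
time_s: 13.85
tool_pos: [0.5524, -0.1449, 0.0368]
tool_rot: [-2.355, -1.878, -0.257]
ft_force: [-0.3, -2.6, -2.2]
grip_width: -0.002
time_s: 13.95
tool_pos: [0.5576, -0.1446, 0.0369]
tool_rot: [-2.309, -1.931, -0.252]
ft_force: [1.3, -3.2, -1.9]
grip_width: 0.004
[ 0.5576 -0.1446  0.0369] [ 1.2596 -3.2278 -1.8563] z row [ 0.2044  0.0141 -0.9788] yaw 79.91361044606045 tip [ 0.5602 -0.1313  0.0254]
```

View pics/w12.png

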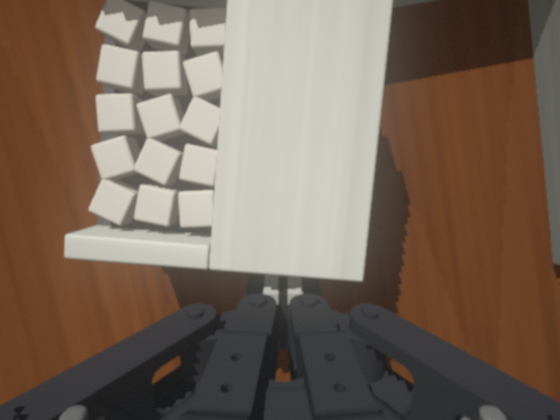

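```bash
python3 -m handwheel '[[[0.16,0.36,0.03,0.4,0,-2,1],[0.16,0.36,0.03,0.4,0,-2,1]]]'; python3 -m handwheel '[[[0.16,0.36,0.04,0.4,0,-2,1],[0.16,0.3,0.04,0.2,0,-1.5,1]]]';python3 -m handwheel '[[[0.12,0.2,0.03,0,0,-0.5,1]]]'
python3 chk.py w13
```

```text
time_s: 14.2
tool_pos: [0.5668, -0.1435, 0.0372]
tool_rot: [-2.232, -2.017, -0.245]
ft_force: [1.5, -5.1, -2.5]
grip_width: 0.001
time_s: 14.4
tool_pos: [0.5751, -0.1419, 0.0373]
tool_rot: [-2.164, -2.091, -0.239]
ft_force: [1.7, -6.3, -4.0]
grip_width: -0.001
time_s: 14.5
tool_pos: [0.578, -0.1412, 0.0373]
tool_rot: [-2.155, -2.104, -0.241]
ft_force: [1.4, -4.7, -1.6]
grip_width: -0.0
[ 0.578  -0.1412  0.0373] [ 1.4347 -4.7479 -1.5529] z row [ 0.1968  0.0248 -0.9801] yaw 88.76596077568179 tip [ 0.5787 -0.1277  0.0258]
```

View pics/w13.png

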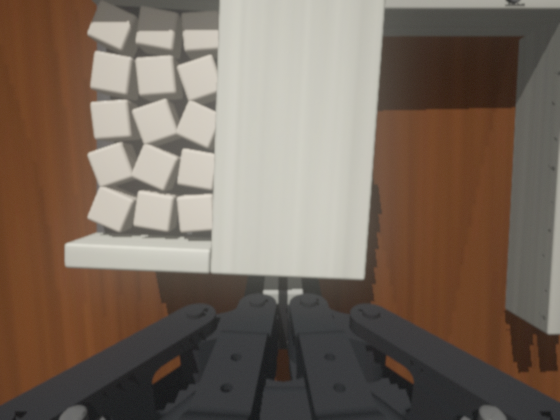

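```bash
python3 -m handwheel '[[[0.12,0.05,0.03,0,0,0,1],[0.12,0.05,0.03,0,0,0,1]]]'; python3 -m handwheel '[[[0.12,0,0.03,0,0,0,1],[0.12,0,0.03,0,0,0,1]]]';python3 -m handwheel '[[[0.12,0,0.03,0,0,0,1]]]'
python3 chk.py w14
```

```text
time_s: 14.75
tool_pos: [0.581, -0.1402, 0.0374]
tool_rot: [-2.158, -2.108, -0.242]
ft_force: [1.9, -6.1, -3.3]
grip_width: -0.002
time_s: 14.95
tool_pos: [0.5829, -0.1396, 0.0376]
tool_rot: [-2.161, -2.113, -0.243]
ft_force: [1.9, -6.8, -3.1]
grip_width: -0.0
time_s: 15.05
tool_pos: [0.5838, -0.1393, 0.0376]
tool_rot: [-2.162, -2.115, -0.243]
ft_force: [1.6, -7.8, -3.5]
grip_width: 0.005
[ 0.5838 -0.1393  0.0376] [ 1.5641 -7.7677 -3.4999] z row [ 0.1885  0.0351 -0.9814] yaw 88.91636991029337 tip [ 0.5845 -0.1258  0.0259]
```

View pics/w14.png

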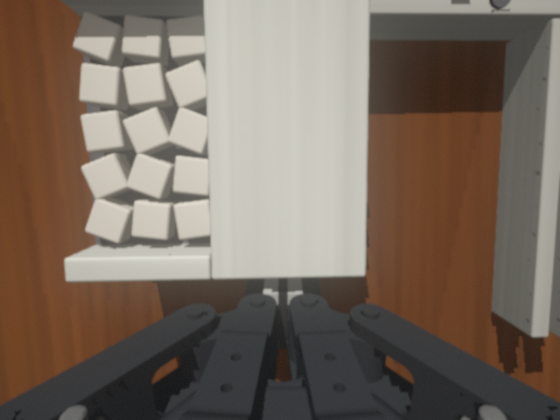

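The box edge is now parallel with the rail, and the tip at y≈-0.126 matches a flush fit (expected -0.127). The box centre is at about corner x = +10 mm. I retreat, lift, and go round to the mouth side.

```bash
python3 -m handwheel '[[[-1.5,0,-0.3,0,0,0,1],[-2,0,-0.5,0,0,0,1],[0.8,0,-4,0,0,0,1],[0.8,0,-4,0,0,0,1],[0.8,0,-4,0,0,0,1],[0,0,0,0,0,0,1]]]'
python3 -m handwheel '[[[0,0,-0.05,-1.7,0,8.3,1],[0,0,-0.05,-1.7,0,8.3,1],[0,0,-0.05,-1.7,0,8.3,1],[0,0,-0.05,-1.7,0,8.3,1],[0,0,-0.05,-1.7,0,8.3,1],[0,0,-0.05,-1.7,0,8.3,1],[0,0,-0.05,-1.7,0,8.3,1],[0,0,-0.05,-1.7,0,8.3,1],[0,0,-0.05,-1.7,0,8.3,1],[0,0,-0.05,-1.7,0,8.3,1]]]'
python3 chk.py w15; python3 -c "
from h import *
import cv2
b=snapshot('side')['img'][160:290,260:430,::-1];cv2.imwrite('pics/side15c.png',cv2.resize(b,None,fx=4.5,fy=4.5,interpolation=2))
b=snapshot('scene')['img'][150:310,160:320,::-1];cv2.imwrite('pics/scene15c.png',cv2.resize(b,None,fx=3.75,fy=3.75,interpolation=2))
print(R.from_rotvec(robot.get_state()['tool_rot']).as_matrix())"
```

```text
time_s: 15.7
tool_pos: [0.5751, -0.1756, 0.1628]
tool_rot: [-2.152, -2.105, -0.238]
ft_force: [0.2, -0.6, 0.4]
grip_width: 0.002
time_s: 16.7
tool_pos: [0.5675, -0.1771, 0.1633]
tool_rot: [-3.113, -0.066, -0.333]
ft_force: [-0.1, 0.2, -0.6]
grip_width: 0.002
[ 0.5675 -0.1771  0.1633] [-0.065   0.1663 -0.6249] z row [ 0.2118 -0.0058 -0.9773] yaw 2.396450660123643 tip [ 0.5812 -0.1765  0.152 ]
[[ 0.9759  0.0536  0.2115]
 [ 0.0513 -0.9986  0.0163]
 [ 0.2121 -0.005  -0.9772]]
```

View pics/scene15c.png

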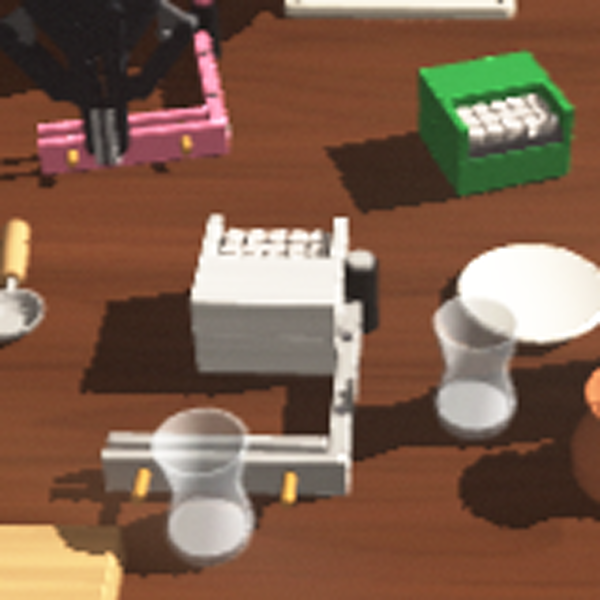

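View pics/w15.png

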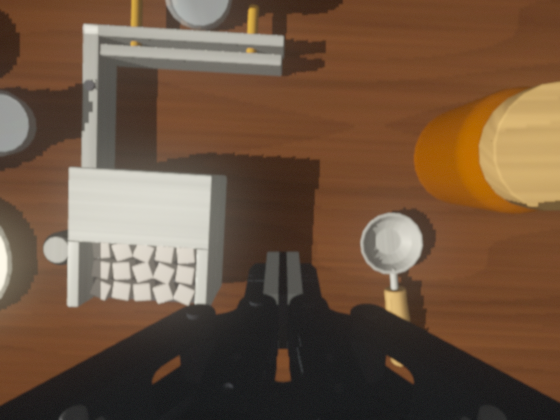

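Wrist and scene views show the box alongside the rail with its mouth towards the robot; everything else is undisturbed. I'll measure it and the corner from this view.

```bash
python3 - <<'E'
from h import *
import cv2
s=robot.get_state(); w=wcam(s,snapshot('wrist'))
for n,u,v,z in [('box farL',70,168,.066),('box farR',226,176,.066),('box nearL',68,306,.066),('nearR',210,305,.066),('post',57,250,.059),('stop outer L',84,26,.03),('stop outer R',284,36,.03),('plate top face L',102,48,.03),('plate top face R',281,58,.03),('rail out',84,160,.03),('rail in',98,165,.03),('rail in far',101,55,.03)]: print(n,onz(w,u,v,z))
E
python3 -c "
import cv2
b=cv2.imread('pics/w15.png')[0:320,40:300];cv2.imwrite('pics/w15c.png',cv2.resize(b,None,fx=1.87,fy=1.87,interpolation=2)*1)"
```

```text
box farL [ 0.6093 -0.0313  0.066 ]
box farR [ 0.6096 -0.1361  0.066 ]
box nearL [ 0.514  -0.0304  0.066 ]
nearR [ 0.5202 -0.1287  0.066 ]
post [ 0.5512 -0.0182  0.059 ]
stop outer L [ 0.7151 -0.0196  0.03  ]
stop outer R [ 0.7156 -0.1693  0.03  ]
plate top face L [ 0.6998 -0.0333  0.03  ]
plate top face R [ 0.6995 -0.1679  0.03  ]
rail out [ 0.6155 -0.0204  0.03  ]
rail in [ 0.6123 -0.0313  0.03  ]
rail in far [ 0.6947 -0.0326  0.03  ]
```

View pics/w15c.png

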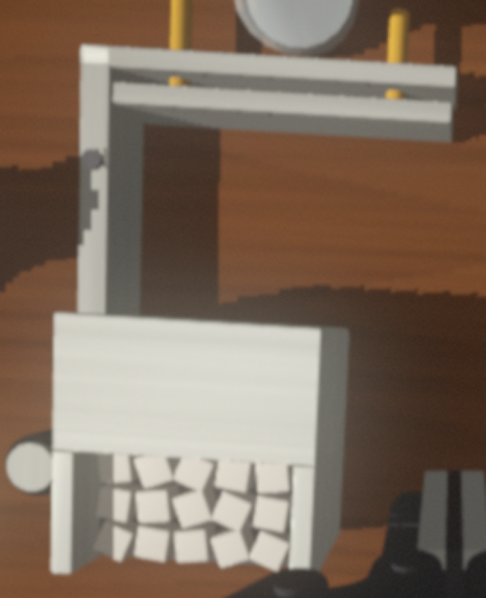

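```bash
python3 -m handwheel '[[[-2.5,-3.4,-0.55,0,0,0,1],[-2.5,-3.4,-0.55,0,0,0,1],[-2.5,-3.4,-0.55,0,0,0,1],[0,0,-0.05,-0.7,0,3.4,1],[0,0,-0.05,0,0,0,1]]]'
python3 chk.py w16
```

```text
time_s: 17.4
tool_pos: [0.4827, -0.0784, 0.1642]
tool_rot: [-3.119, -0.015, -0.333]
ft_force: [1.0, 0.4, 0.4]
grip_width: -0.003
[ 0.4827 -0.0784  0.1642] [0.982  0.3665 0.4417] z row [ 0.2109 -0.004  -0.9775] yaw 0.5418885709292288 tip [ 0.4964 -0.0782  0.1528]
```

View pics/w16.png

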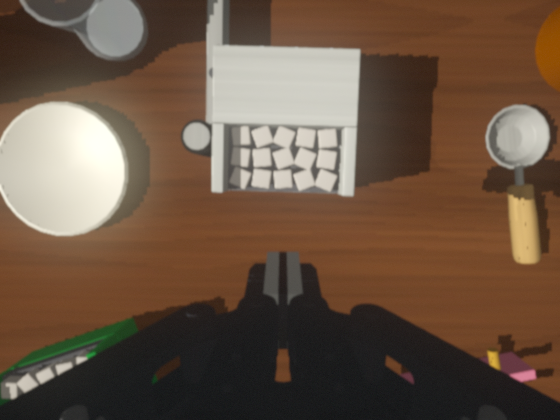

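```bash
python3 -m handwheel '[[[-0.9,0,4.1,-0.2,0,0.8,1],[-0.9,0,4.1,0,0,0,1],[-0.8,0,3.6,0,0,0,1],[0,0,-0.05,0,0,0,1],[0,0,-0.05,0,0,0,1]]]'
python3 chk.py w17
```

```text
time_s: 17.95
tool_pos: [0.4884, -0.0823, 0.0425]
tool_rot: [-3.122, -0.012, -0.344]
ft_force: [-0.5, 0.4, 0.4]
grip_width: 0.001
[ 0.4884 -0.0823  0.0425] [-0.45    0.4095  0.4405] z row [ 0.2175  0.0003 -0.9761] yaw 0.4525340301100085 tip [ 0.5022 -0.0822  0.0312]
```

View pics/w17.png

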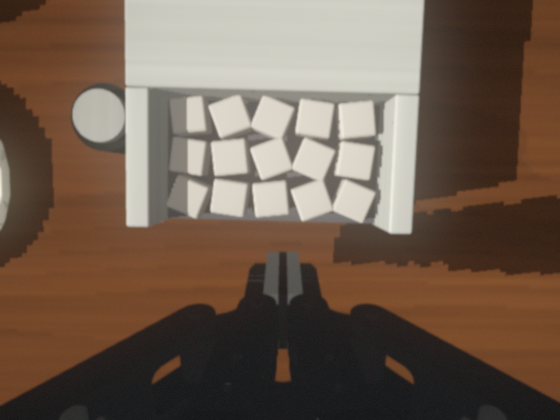

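```bash
python3 -m handwheel '[[[-0.1,-0.45,1,-0.3,0,1.5,1],[0,0,-0.05,0,0,0,1],[0.5,0,0.05,0,0,0,1],[0,0,-0.05,0,0,0,1]]]'
python3 chk.py w18
```

```text
time_s: 18.4
tool_pos: [0.4995, -0.0796, 0.0419]
tool_rot: [3.116, -0.026, 0.362]
ft_force: [0.5, -0.4, -0.5]
grip_width: -0.002
[ 0.4995 -0.0796  0.0419] [ 0.5008 -0.3852 -0.5231] z row [ 0.2292  0.0022 -0.9734] yaw -0.9361289485366098 tip [ 0.5134 -0.0799  0.0308]
```

```bash
python3 -m handwheel '[[[-0.3,0,0.5,0,-0.3,0,1],[-0.2,0,0.5,0,0,0,1]]]'; python3 -m handwheel '[[[0,0,0,0,0,0,1]]]'
python3 chk.py w18
```

```text
time_s: 18.65
tool_pos: [0.4977, -0.0799, 0.0324]
tool_rot: [3.116, -0.025, 0.358]
ft_force: [-0.5, 0.1, 0.2]
grip_width: -0.002
time_s: 18.75
tool_pos: [0.497, -0.0798, 0.0317]
tool_rot: [3.117, -0.025, 0.356]
ft_force: [-0.7, 0.1, 0.4]
grip_width: 0.001
[ 0.497  -0.0798  0.0317] [-0.6915  0.1357  0.4023] z row [ 0.2258  0.0026 -0.9742] yaw -0.9017064685248892 tip [ 0.5109 -0.0801  0.0205]
```

View pics/w18.png

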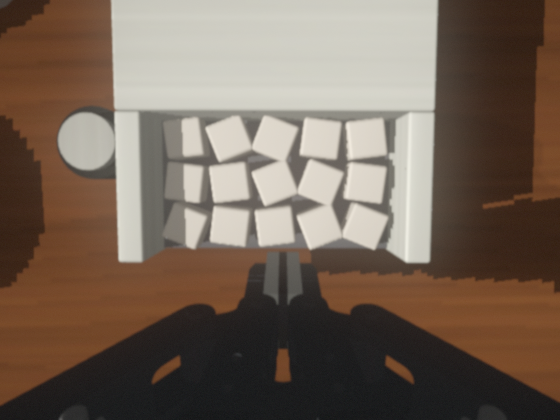

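```bash
python3 -m handwheel '[[[0.4,0,0.05,0,0,0,1],[0.4,0,0.05,0,0,0,1],[0.4,0,0.05,0,0,0,1],[0.4,0,0.05,0,0,0,1]]]'; python3 -m handwheel '[[[0.4,0,0.05,0,0,0,1],[0.4,0,0.05,0,0,0,1],[0.4,0,0.05,0,0,0,1],[0.4,0,0.05,0,0,0,1]]]'
python3 chk.py w19
```

```text
time_s: 19.2
tool_pos: [0.51, -0.0798, 0.0319]
tool_rot: [3.12, -0.025, 0.343]
ft_force: [-4.9, -3.5, 2.8]
grip_width: 0.002
time_s: 19.6
tool_pos: [0.5216, -0.0801, 0.0321]
tool_rot: [3.124, -0.027, 0.326]
ft_force: [-3.4, -2.1, 1.4]
grip_width: -0.001
[ 0.5216 -0.0801  0.0321] [-3.4351 -2.1443  1.4304] z row [ 0.2065 -0.0008 -0.9784] yaw -0.9776208859852803 tip [ 0.5352 -0.0803  0.0207]
```

View pics/w19.png

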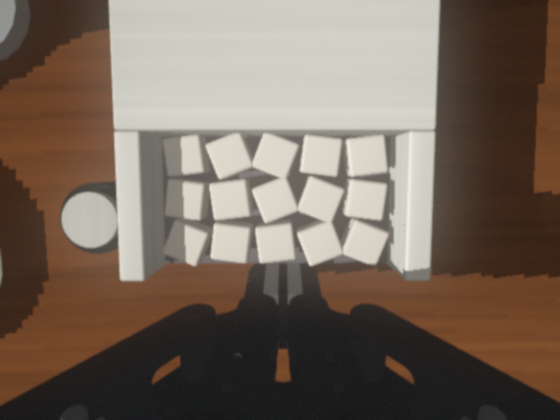

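```bash
python3 -m handwheel '[[[0.4,0,0.05,0,0.3,0,1],[0.4,0,0.05,0,0.3,0,1],[0.4,0,0.05,0,0.3,0,1],[0.4,0,0.05,0,0.3,0,1]]]'; python3 -m handwheel '[[[0.4,0,0.05,0,0.3,0,1],[0.4,0,0.05,0,0.3,0,1],[0.4,0,0.05,0,0.3,0,1]]]'
python3 chk.py w20
```

```text
time_s: 20.05
tool_pos: [0.539, -0.0802, 0.0332]
tool_rot: [3.12, -0.026, 0.36]
ft_force: [-1.6, -0.8, -1.5]
grip_width: 0.003
time_s: 20.35
tool_pos: [0.5524, -0.0802, 0.0347]
tool_rot: [3.117, -0.026, 0.387]
ft_force: [-1.9, 0.5, 0.0]
grip_width: 0.003
[ 0.5524 -0.0802  0.0347] [-1.9487  0.4822  0.0474] z row [ 0.2445 -0.001  -0.9696] yaw -0.9519483992971598 tip [ 0.5665 -0.0804  0.0238]
```

View pics/w20.png

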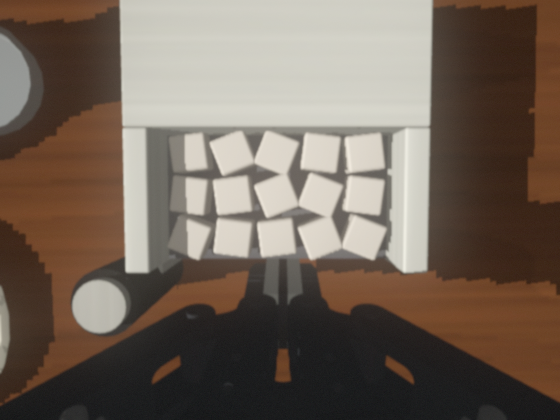

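```bash
python3 -m handwheel '[[[0.25,0,0.08,0,0,0,1],[0.25,0,0.08,0,0,0,1],[0.25,0,0.08,0,0,0,1]]]'; python3 -m handwheel '[[[0.2,0,0.05,0,0,0,1],[0.2,0,0.05,0,0,0,1]]]';python3 -m handwheel '[[[0.2,0,0.03,0,0,0,1],[0.2,0,0.03,0,0,0,1]]]'
```

```text
time_s: 20.7
tool_pos: [0.5613, -0.0804, 0.0347]
tool_rot: [3.116, -0.026, 0.389]
ft_force: [-3.0, 0.2, 2.8]
grip_width: -0.003
time_s: 20.9
tool_pos: [0.5658, -0.0805, 0.0348]
tool_rot: [3.116, -0.026, 0.389]
ft_force: [-2.7, -0.5, 0.7]
grip_width: 0.003
time_s: 21.1
tool_pos: [0.5702, -0.0806, 0.035]
tool_rot: [3.116, -0.026, 0.388]
ft_force: [-1.3, -0.8, -1.4]
grip_width: -0.001
```

```bash
for i in 1; do python3 -m handwheel '[[[0.2,0,0.04,0,0,0,1],[0.2,0,0.04,0,0,0,1]]]'; done; python3 -m handwheel '[[[0.15,0,0.03,0,0,0,1],[0.15,0,0.03,0,0,0,1]]]'; python3 -m handwheel '[[[0.15,0,0.03,0,0,0,1],[0.15,0,0.03,0,0,0,1]]]'
```

```text
time_s: 21.3
tool_pos: [0.5745, -0.0806, 0.035]
tool_rot: [3.116, -0.026, 0.388]
ft_force: [-1.5, 0.1, -0.8]
grip_width: 0.002
time_s: 21.5
tool_pos: [0.5779, -0.0806, 0.035]
tool_rot: [3.116, -0.026, 0.388]
ft_force: [-1.6, 0.4, -1.2]
grip_width: 0.001
time_s: 21.7
tool_pos: [0.5812, -0.0807, 0.0351]
tool_rot: [3.116, -0.026, 0.387]
ft_force: [-1.4, -1.0, -1.2]
grip_width: -0.001
```

```bash
python3 chk.py w21
```

```text
[ 0.5812 -0.0807  0.0351] [-1.384  -0.9657 -1.1707] z row [ 0.2449 -0.001  -0.9696] yaw -0.9539288981597972 tip [ 0.5952 -0.0809  0.0243]
```

View pics/w21.png

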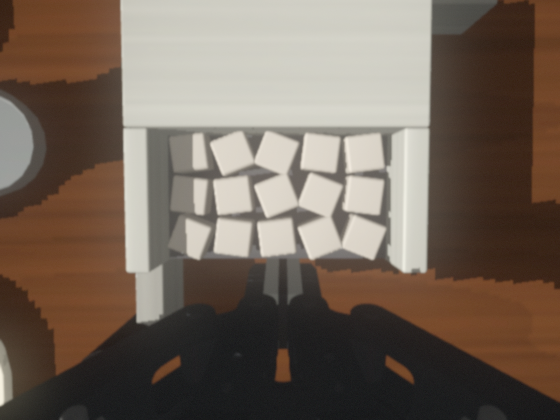

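```bash
python3 -m handwheel '[[[0.15,0,0.04,0,0,0,1],[0.15,0,0.04,0,0,0,1]]]'; python3 -m handwheel '[[[0.12,0,0.03,0,0,0,1],[0.12,0,0.03,0,0,0,1]]]'; python3 -m handwheel '[[[0.12,0,0.03,0,0,0,1]]]';python3 -m handwheel '[[[0.12,0,0.03,0,0,0,1]]]'
```

```text
time_s: 21.95
tool_pos: [0.5847, -0.0808, 0.0352]
tool_rot: [3.116, -0.026, 0.388]
ft_force: [-2.4, 0.5, -0.4]
grip_width: -0.0
time_s: 22.15
tool_pos: [0.5867, -0.0807, 0.035]
tool_rot: [3.117, -0.026, 0.386]
ft_force: [-6.7, -1.8, 3.8]
grip_width: 0.001
time_s: 22.25
tool_pos: [0.5868, -0.0807, 0.0349]
tool_rot: [3.118, -0.026, 0.382]
ft_force: [-8.8, -2.7, 5.9]
grip_width: 0.001
time_s: 22.35
tool_pos: [0.5868, -0.0807, 0.0348]
tool_rot: [3.119, -0.026, 0.378]
ft_force: [-8.5, -1.0, 6.2]
grip_width: -0.003
```

Stop found: the box stalls at TCP x = 0.587, with 8.5 N at 1.2 mm per row. Pressing to about 12 N.

```bash
python3 -m handwheel '[[[0.14,0,0.01,0,0,0,1]]]'; python3 -m handwheel '[[[0.16,0,0,0,0,0,1]]]'; python3 -m handwheel '[[[0.16,0,0,0,0,0,1]]]'
```

```text
time_s: 22.45
tool_pos: [0.5868, -0.0806, 0.0349]
tool_rot: [-3.119, 0.026, -0.374]
ft_force: [-6.8, -0.9, 4.5]
grip_width: -0.002
time_s: 22.55
tool_pos: [0.5868, -0.0806, 0.035]
tool_rot: [-3.119, 0.026, -0.37]
ft_force: [-6.9, -1.8, 2.8]
grip_width: -0.002
time_s: 22.65
tool_pos: [0.5868, -0.0806, 0.035]
tool_rot: [-3.119, 0.026, -0.365]
ft_force: [-6.3, -1.2, 2.4]
grip_width: -0.004
```

```bash
python3 -m handwheel '[[[0.22,0,0.02,0,0.3,0,1]]]'; python3 -m handwheel '[[[0.24,0,0.02,0,0.3,0,1]]]'
```

```text
time_s: 22.75
tool_pos: [0.5869, -0.0806, 0.0349]
tool_rot: [-3.118, 0.026, -0.366]
ft_force: [-10.1, -3.2, 7.8]
grip_width: -0.002
time_s: 22.85
tool_pos: [0.5869, -0.0806, 0.0348]
tool_rot: [-3.117, 0.026, -0.368]
ft_force: [-11.5, -3.0, 9.4]
grip_width: -0.0
```

```bash
python3 -m handwheel '[[[0.26,0,0.01,0,0.25,0,1]]]'; python3 -m handwheel '[[[0.26,0,0.01,0,0.25,0,1]]]'
```

```text
time_s: 22.95
tool_pos: [0.5869, -0.0806, 0.0348]
tool_rot: [-3.117, 0.026, -0.367]
ft_force: [-11.2, -2.7, 6.5]
grip_width: -0.001
time_s: 23.05
tool_pos: [0.587, -0.0806, 0.0349]
tool_rot: [-3.116, 0.027, -0.366]
ft_force: [-10.7, -2.2, 6.0]
grip_width: -0.0
```

```bash
python3 -m handwheel '[[[0.28,0,0.02,0,0.28,0,1]]]'; python3 -m handwheel '[[[0.28,0,0.02,0,0.28,0,1],[0.28,0,0.02,0,0.28,0,1],[0.28,0,0.02,0,0.28,0,1]]]';  python3 -m handwheel '[[[0.28,0,0.02,0,0.28,0,1],[0.28,0,0.02,0,0.28,0,1],[0.28,0,0.02,0,0.28,0,1]]]'
python3 chk.py w22
```

```text
time_s: 23.15
tool_pos: [0.587, -0.0806, 0.0348]
tool_rot: [-3.115, 0.027, -0.366]
ft_force: [-13.0, -3.2, 9.9]
grip_width: 0.001
time_s: 23.45
tool_pos: [0.587, -0.0806, 0.0348]
tool_rot: [-3.113, 0.028, -0.365]
ft_force: [-11.4, -2.7, 8.1]
grip_width: 0.002
time_s: 23.75
tool_pos: [0.587, -0.0806, 0.0348]
tool_rot: [-3.111, 0.028, -0.364]
ft_force: [-13.1, -2.5, 8.9]
grip_width: -0.001
[ 0.587  -0.0806  0.0348] [-13.147   -2.4641   8.8983] z row [ 0.2306 -0.0117 -0.973 ] yaw -1.1242312855407375 tip [ 0.6009 -0.0807  0.0237]
```

View pics/w22.png

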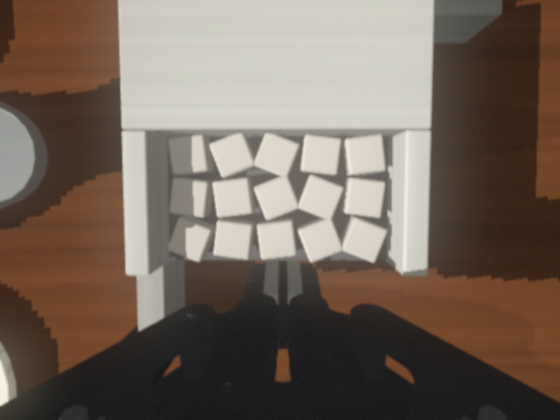

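Pressed at 11–13 N for over 0.6 s. I retreat and check that it is flush from above.

```bash
python3 -m handwheel '[[[-0.5,0,-0.1,0,0,0,1],[-1.5,0,-0.4,0,0,0,1],[-2,0,-0.6,0,0,0,1],[0.9,0,-4,0,0,0,1],[0.9,0,-4,0,0,0,1],[0.9,0,-4,0,0,0,1],[0.9,0,-4,0,-4,0,1],[0,0,-2,0,-4,0,1],[0,0,-0.05,0,-4,0,1],[0,0,-0.05,0,0,0,1]]]'
python3 chk.py w23; python3 -c "
from h import *
import cv2
b=snapshot('side')['img'][150:280,270:440,::-1];cv2.imwrite('pics/side23c.png',cv2.resize(b,None,fx=4.5,fy=4.5,interpolation=2))
b=snapshot('scene')['img'][150:310,160:320,::-1];cv2.imwrite('pics/scene23c.png',cv2.resize(b,None,fx=3.75,fy=3.75,interpolation=2))"
```

```text
time_s: 24.8
tool_pos: [0.5427, -0.0832, 0.2321]
tool_rot: [-3.133, 0.029, -0.051]
ft_force: [-0.2, -0.3, -0.5]
grip_width: 0.001
[ 0.5427 -0.0832  0.2321] [-0.2414 -0.2861 -0.5002] z row [ 0.0326 -0.0079 -0.9994] yaw -1.0810466519473372 tip [ 0.5541 -0.0833  0.2185]
```

View pics/w23.png

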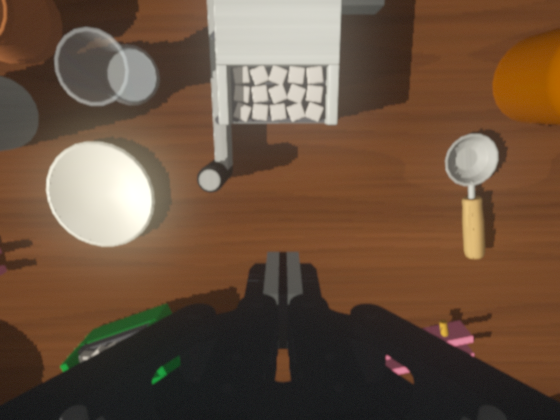

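View pics/side23c.png

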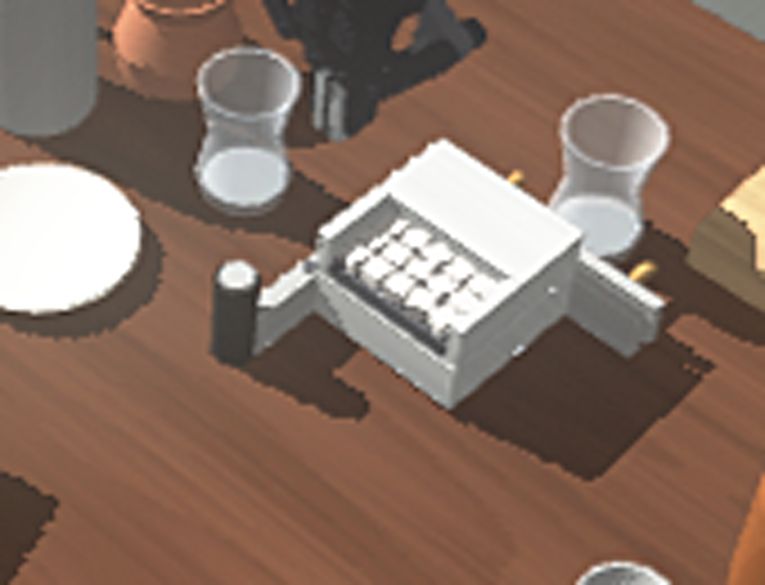

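View pics/scene23c.png

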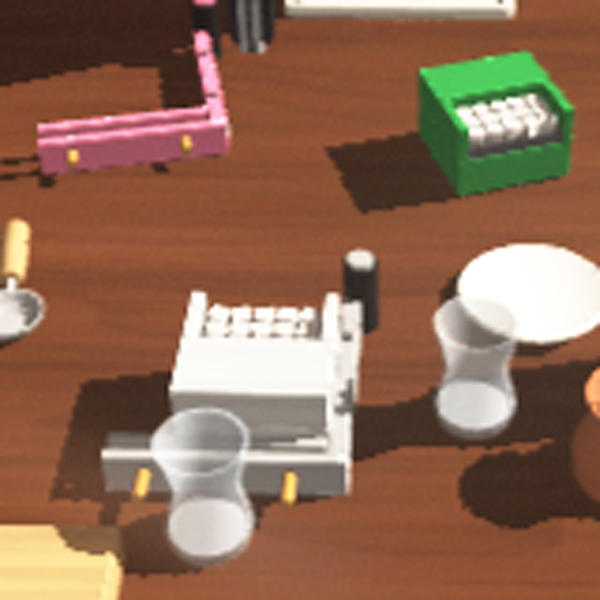

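```bash
python3 -m handwheel '[[[2.5,-2.6,-0.05,0,0,0,1],[2.5,-2.6,-0.05,0,-1.5,0,1],[0,0,-0.05,0,0,0,1],[0,0,-0.05,0,0,0,1]]]'
python3 chk.py w24; python3 -c "
import cv2
b=cv2.imread('pics/w24.png')[0:230,190:450];cv2.imwrite('pics/w24c.png',cv2.resize(b,None,fx=2.6,fy=2.6,interpolation=2))"
```

```text
time_s: 25.35
tool_pos: [0.5878, -0.0305, 0.2291]
tool_rot: [-3.131, 0.032, 0.003]
ft_force: [-0.5, -0.2, -1.2]
grip_width: -0.002
[ 0.5878 -0.0305  0.2291] [-0.4793 -0.1587 -1.218 ] z row [-0.0021 -0.0101 -0.9999] yaw -1.1754715184237232 tip [ 0.5988 -0.0306  0.2151]
```

View pics/w24c.png

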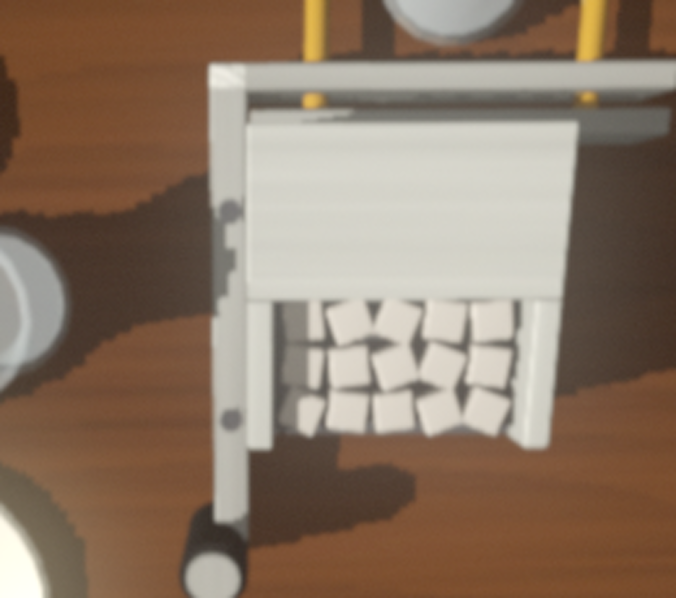

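Run:
```python
from h import *
s=robot.get_state(); w=wcam(s,snapshot('wrist')); f=lambda x,y:(190+(x+.5)/2.6-.5,(y+.5)/2.6-.5)
for n,x,y,z in [('box fL',247,122,.066),('box nL',248,449,.066),('box fR',578,122,.066),('box nR',548,447,.066),('rail in near',247,520,.03),('rail in far',246,105,.03),('rail out near',214,515,.03),('rail out far',210,70,.03),('stop outer L',210,65,.03),('stop outer R',676,62,.03),('plate front top L',247,122,.03),('plate front R',668,133,.03),('post',212,577,.059)]: print(n,onz(w,*f(x,y),z))
print(w['position'])
```

```text
box fL [ 0.6963 -0.033   0.066 ]
box nL [ 0.5996 -0.0315  0.066 ]
box fR [ 0.6942 -0.1288  0.066 ]
box nR [ 0.5985 -0.1273  0.066 ]
rail in near [ 0.5653 -0.0303  0.03  ]
rail in far [ 0.7056 -0.0327  0.03  ]
rail out near [ 0.5674 -0.0182  0.03  ]
rail out far [ 0.7162 -0.0213  0.03  ]
stop outer L [ 0.7177 -0.0213  0.03  ]
stop outer R [ 0.7151 -0.1701  0.03  ]
plate front top L [ 0.7005 -0.0329  0.03  ]
plate front R [ 0.6942 -0.1699  0.03  ]
post [ 0.5536 -0.0182  0.059 ]
[ 0.6618 -0.034   0.3586]
```

The top view shows the box edge on the rail line within about 0.5 mm, the box parallel to rail and stop within about 0.3°, and the far face on the stop plate. The glasses, saucer, spoon and look-alikes are unmoved, and the arm is 15 cm above the box. Handing in.

```bash
python3 -c "
from plant import order,robot
print(robot.get_state()['joint_velocities'].round(3)); print(order.finish_job())"
```

```text
[-0.007 -0.008 -0.    -0.002  0.006  0.001]
the job is handed in; nothing more can be done
None
```

The sugar box is home, flush on the side rail and the back stop with its mouth towards the robot, and the job is handed in at about 25 s of the 72 s.

- **Swing:** I pushed it with the closed fingertips, without lifting it, against the rubber-sleeved post and swung it a quarter turn counter-clockwise onto the rail.
- **Slide and press:** I slid it along the rail until it met the stop. The push built up over about 0.6 s, then stayed at 11–13 N, never below about 10.7 N, for about 0.9 s.
- **Final check from above:**
  - The box side is within about 0.5 mm of the rail line. That is at the limit of what the picture can show.
  - It is parallel to rail and stop within about 0.3°, with its far face at the stop plate.
  - In the last views everything else looked where it began. I compared by eye and did not measure the other items again.
  - The arm stood about 15 cm above the box.

**What went less well:**
- My first push met the box's top edge with the gripper links, not the pads, at about 12.5 N.
- Partway through the swing the tool sagged and pressed down on the box. The horizontal force on the tool briefly read about 19 N, just under the 20 N limit. With the downward 13 N included, it was about 23 N in all. I backed off and corrected for the sag, and after that the swing stayed under about 8 N.
- Force was read only at the end of each move call of one to four rows, so a short peak between readings is not ruled out.

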